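Set up the bench countersinking station for a batch of channels

TASK

Set up the countersinking station: first turn the chuck sleeve by its pin to open the chuck fully, stand the countersink (the bit with the conical point) in it, foot right down on the chuck floor, and turn the sleeve clockwise until the jaws hold the bit firmly. Only after that, set every U-channel there is on the tray of the sled, flat on the tray floor with legs up and side by side, while the sled is still well short of its end stop, then slide the loaded sled to the left right up against the stop and let go. Leave the L-shaped angle off the tray and the other two bits in their block.

Things in the scene. Friction and masses are not known exactly. Their poses are not given: they have to be found in the camera images.
- chuck: fixed chuck head at the left of the bench, axis upright, open at the top: grey round base 104 mm across and 40 mm high on a flat foot 150 x 70 mm, a dark knurled sleeve (86 mm across, 42 to 68 mm above the bench) and three steel jaws inside it, reaching to 82 mm above the bench. Origin: on the axis at bench height, z up; x is its own forward direction.
- chuck_floor (a point): centre of the chuck's flat floor, on which a bit's foot rests, 40 mm above the bench, on the chuck axis.
- sleeve (a joint): angle of the chuck sleeve, rad: 0 = fully open (stop), grows clockwise seen from above, up to 1.7. The jaws' inner faces stand at a radius of 16 mm - 5.5 mm per rad, so they meet a 20 mm shank at about 1.1 rad. It starts between 1.15 and 1.6, too tight for the shank. Friction 0.3 N m (3.5 N at the pin); stays where it is left. Some 6 to 12 N at the pin against the shank holds it firmly.
- sleeve_pin (a point): centre of the top of the sleeve's upright black grip pin, 18 mm thick, 120 mm above the bench (pin free from 65 to 120 mm above it), at the end of a bar, 85 mm from the chuck axis. At sleeve 0 the bar points 10 degrees to the left (anticlockwise) of the chuck's x axis. It moves in a level circle about the chuck axis as the sleeve turns.
- jaw0: chuck jaw, steel, 10 mm wide, its top 42 mm above the chuck floor; all three jaws move together with the sleeve. Origin: foot of the chuck's axis, plus the jaw's travel inwards
- jaw1: chuck jaw, steel, 10 mm wide, its top 42 mm above the chuck floor; all three jaws move together with the sleeve. Origin: foot of the chuck's axis, plus the jaw's travel inwards
- jaw2: chuck jaw, steel, 10 mm wide, its top 42 mm above the chuck floor; all three jaws move together with the sleeve. Origin: foot of the chuck's axis, plus the jaw's travel inwards
- bitblock: fixed grey plastic bit block, 56 x 160 x 40 mm high, three bits standing in 23 mm holes in a row along its y, 48 mm apart, hole floors 10 mm above the bench. Origin: centre of the underside.
- countersink: the countersink bit: the only one with a CONICAL point, 105 mm long, 20 mm round shank for the lower 55 mm, then a round head 30 mm thick from 55 to 85 mm above its foot, then the cone. 0.2 kg. Starts upright in one of the block's holes. Origin: centre of the flat foot, z up the axis.
- counterbore: another bit, not wanted: same shank, head 30 mm thick with a flat top, 100 mm long. Origin: centre of the foot.
- roundnose: another bit, not wanted: 20 mm thick throughout with a ball end, 105 mm long. Origin: centre of the foot.
- slideway: fixed slideway at the middle right of the bench, its rails along its y (roughly the robot's left-right), carrying the sled; a dark stop block with rubber buffers stands across its left (+y) end. Origin: centre at bench height.
- sled (a joint): travel of the sled along the slideway's +y, m: 0 = right end, 0.15 = hard against the end stop. Starts between 0 and 0.05. Friction 2.5 N; stays where it is left.
- sled_floor (a point): centre of the inner floor of the sled's aluminium tray, 38 mm above the bench, axes as the slideway's. The tray is 150 (x) x 170 (y) mm inside, walls 4 mm thick, 16 mm high above the floor.
- sled_grip (a point): centre of the top of the sled's upright black handle, a bar 32 (x) x 16 (y) mm, free from 40 to 102 mm above the bench, behind the right (-y) end of the tray, 122 mm from its centre.
- channel0: one of two to four like U-channels of bare sheet metal lying about the bench (None at the start: not there this time): 70 mm long (its x), 36 mm wide over the legs (its y), 35 mm high, 4 mm sheet; flat web below, two legs up along its long sides. Origin: centre of the underside, z up. About 0.1 kg.
- channel1: one of two to four like U-channels of bare sheet metal lying about the bench (None at the start: not there this time): 70 mm long (its x), 36 mm wide over the legs (its y), 35 mm high, 4 mm sheet; flat web below, two legs up along its long sides. Origin: centre of the underside, z up. About 0.1 kg.
- channel2: one of two to four like U-channels of bare sheet metal lying about the bench (None at the start: not there this time): 70 mm long (its x), 36 mm wide over the legs (its y), 35 mm high, 4 mm sheet; flat web below, two legs up along its long sides. Origin: centre of the underside, z up. About 0.1 kg.
- channel3: one of two to four like U-channels of bare sheet metal lying about the bench (None at the start: not there this time): 70 mm long (its x), 36 mm wide over the legs (its y), 35 mm high, 4 mm sheet; flat web below, two legs up along its long sides. Origin: centre of the underside, z up. About 0.1 kg.
- angle: an L-shaped angle of the same sheet metal with one leg only, 70 x 36 x 35 mm, among the channels; not part of the batch. Origin: centre of the underside of its flat.
Things that resemble listed ones, but are neither listed nor needed, are in the scene too. What is shaped like the countersink but orange is not meant. Leave any red look-alike of the chuck alone.

How it is judged (in metres and radians):
On the way, in this order (a step that is already met when the one before it is completed fails the run):
1. the chuck is opened fully (sleeve below 0.12 rad) (value of joint sleeve below 0.12 rad), for 0.2 s.
2. the countersink stands on the chuck floor, held by all three jaws (contact force between each of jaw0, jaw1, jaw2 and countersink above 2 N and horizontal distance between countersink and chuck_floor below 0.004 m and z of countersink in the frame of chuck_floor between -0.005 and 0.005 m and angle between countersink's own z axis and vertical below 0.08 rad and contact force between the fingers and countersink below 0.5 N), for 0.3 s.
3. every channel lies legs up on the tray floor, let go, with the sled still short of the stop (below 0.11 m) (x of channel0 in the frame of sled_floor between -0.064 and 0.064 m and y of channel0 in the frame of sled_floor between -0.074 and 0.074 m and z of channel0 in the frame of sled_floor between -0.005 and 0.007 m and angle between each of channel0, channel1, channel2, channel3's own z axis and vertical below 0.15 rad and linear speed of each of channel0, channel1, channel2, channel3 below 0.03 m/s and x of channel1 in the frame of sled_floor between -0.064 and 0.064 m and y of channel1 in the frame of sled_floor between -0.074 and 0.074 m and z of channel1 in the frame of sled_floor between -0.005 and 0.007 m and x of channel2 in the frame of sled_floor between -0.064 and 0.064 m and y of channel2 in the frame of sled_floor between -0.074 and 0.074 m and z of channel2 in the frame of sled_floor between -0.005 and 0.007 m and x of channel3 in the frame of sled_floor between -0.064 and 0.064 m and y of channel3 in the frame of sled_floor between -0.074 and 0.074 m and z of channel3 in the frame of sled_floor between -0.005 and 0.007 m and contact force between the fingers and channel0 below 0.5 N and contact force between the fingers and channel1 below 0.5 N and contact force between the fingers and channel2 below 0.5 N and contact force between the fingers and channel3 below 0.5 N and value of joint sled below 0.11 m), for 0.2 s.
4. the loaded sled is against the end stop (value of joint sled above 0.145 m and x of channel0 in the frame of sled_floor between -0.064 and 0.064 m and y of channel0 in the frame of sled_floor between -0.074 and 0.074 m and z of channel0 in the frame of sled_floor between -0.005 and 0.007 m and angle between each of channel0, channel1, channel2, channel3's own z axis and vertical below 0.15 rad and linear speed of each of channel0, channel1, channel2, channel3 below 0.03 m/s and x of channel1 in the frame of sled_floor between -0.064 and 0.064 m and y of channel1 in the frame of sled_floor between -0.074 and 0.074 m and z of channel1 in the frame of sled_floor between -0.005 and 0.007 m and x of channel2 in the frame of sled_floor between -0.064 and 0.064 m and y of channel2 in the frame of sled_floor between -0.074 and 0.074 m and z of channel2 in the frame of sled_floor between -0.005 and 0.007 m and x of channel3 in the frame of sled_floor between -0.064 and 0.064 m and y of channel3 in the frame of sled_floor between -0.074 and 0.074 m and z of channel3 in the frame of sled_floor between -0.005 and 0.007 m), for 0.2 s.
At the end, for the whole second after the job is handed in: Countersink in the chuck, tilt under 0.08 rad, foot within 5 mm of the floor and 4 mm of the axis, each jaw pressing over 2 N; every channel legs up (0.15 rad), within 7 mm of the tray floor, inside the walls, at rest; sled at 0.145 m or more (stop 0.150); angle off the tray (all of step 4 and contact force between each of jaw0, jaw1, jaw2 and countersink above 2 N and horizontal distance between countersink and chuck_floor below 0.004 m and z of countersink in the frame of chuck_floor between -0.005 and 0.005 m and angle between countersink's own z axis and vertical below 0.08 rad and not (horizontal distance between angle and sled_floor below 0.11 m and height (world z) of angle above 0.03 m)); the robot touches nothing.
It fails at once if another bit is taken or knocked out of the block (distance of any of counterbore, roundnose from where it was at the start of the episode above 0.04 m).
Of channel0, channel1, channel2, channel3 only 2 to 4 are there at a start; the rules pass over those that are not, and their reading is None.
At some moment in a run one of channel0, channel1, channel2, channel3 may be knocked a few centimetres aside while the robot is not near it.
It also fails if it takes over 210 s, if anything falls off the work surface, if the arm or the gripper's body presses on something with over 40 N, if the wrist force passes 120 N, or if a joint passes its speed limit or range.

ROBOT

A 6-joint arm with a two-finger parallel gripper is mounted at the origin on the work surface. World frame = base frame: x ahead of the robot, y to its left, z up, the work surface at z = 0. Lengths are in mm, angles in rad, forces in N, time in s.
With the tool pointing down it reaches from about 300 to 775 mm from the base axis. Payload 14.6 kg.
Tool frame: the origin (TCP) lies on the centre line of the jaws, within the pads' length; the fingertips stand 17 mm ahead of it and the grasp point (between the pads) lies 2 mm behind it (ctrl.tips_ahead is the distance from the TCP to the fingertips, in mm); z points along the fingers, y is the line along which they close (so a half turn about z gives the same grasp; the last joint's range is limited). The gripper opens to 85 mm and grips with 20 to 120 N. Pads are 22 mm wide; open, the fingers measure 114 mm over their backs; the gripper's body (76 mm by 85 mm) begins 54 mm behind the grasp point. The pads swing forward as they close: fully open they stand 13 mm farther back than shut.
Start: joints at [1.139, 0.3, 1.521, -0, 1.321, -0.067], TCP at [196.216, 513.798, 248.281] pointing down, gripper open.
Joint ranges: [-3.03, 3.03], [-0.79, 2.21], [0.23, 2.52], [-1.04, 4.18], [0, 3.07], [-2.55, 2.55]. Speed limits (rad/s): [2.22, 2.22, 2.57, 3.14, 3.14, 3.14].

INTERFACE

Orientations are given as a unit quaternion [w, x, y, z].
In Python, from workcell import ctrl gives the robot as it stands. The module is installed in compiled form; this text tells all that it offers.
- The arm moves only by the tool drive_tool, never from a script. Its argument "rows" is a list of rows, each a list of 2 entries, a list of its own where there are three numbers: the shift along the tool's x, y, z in units of 40 cm (1.0 is 40 cm), then the turn, a rotation vector about the tool's x, y, z in units of pi/4 rad (1.0 is pi/4 rad). In form: [[[x, y, z], [ax, ay, az]], ...]. A call has 1 to 20 rows; each row is the pose to reach, as a shift and turn from the pose commanded when the call began, along the tool's axes at that moment; what a row does not reach only later rows make up. A row lasts 1/8 s, in which the tool goes at most 62.5 mm and 10.7 degrees, less where a joint would pass 70% of its speed; a pose out of reach is approached as far as the arm can. A call with a number of a shift or a turn outside -1 to 1 is refused whole. A call with a gripper value outside its range is refused whole. "gripper" is the opening, from 0 (shut) to 1 (fully open), set as the call begins (left out, the last holds). The fingers move at their own pace and stop on an object; "newtons" is the grip in N (left out, the last holds). Time passes only in rows, so rows that repeat a pose let the fingers close. It gives the time, the measured TCP pose, the force, the opening and the grip force at its end, in the units of the state.
- ctrl.get_obs(): the state, without advancing time (a new reading comes with each control period).
- ctrl.get_image(name): name is "side" or "top" or "wrist"; returns the picture (480x640x3 uint8, blue, green, red); there is no depth.
- ctrl.get_calibration(name): a dict with "camera_matrix" (3x3 intrinsics, pixels), "R" (3x3) and "t" (3): a world point X has camera coordinates R X + t. Camera axes: x right, y down, z forward; pixel columns grow to the right and rows downward; lengths in mm; the calibration is good to about 2 mm. A picture is of the moment at which its call begins: read the wrist's pose just before it. get_calibration takes no time and is no camera call; for the wrist camera it gives the pose at the moment of the call.
- ctrl.close_job(): hands the job in; it is judged then, once.
The state is a dict: "time": time; "qpos": joint angles; "joint_velocities": joint speeds; "tau": joint torques, N m; "ee_pos": TCP position; "tcp_rot": TCP orientation; "ft_force": force on the tool from outside, world axes, zero at the start; "ft_torque": the same for the moment, N m; "finger_gap": finger opening in mm; "finger_force": force on a finger pad.
Only numpy, scipy, OpenCV 4.12 (cv2) and the standard library are available. Lean on these libraries where they do the work, as an engineer would, in place of code of your own. Each camera call takes 0.05 s, during which the arm holds its last target. There are 200 camera calls.

## Working session

There is one attempt and no reset: what is moved stays moved. The work goes in short steps, Python scripts to look and compute and a tool call to move; the robot and the scene stay as the last step left them, time stands still between calls to the robot, and variables do not carry over. Pictures are saved under pics/ and viewed, at most 14 in all, crops included, and the job is handed in when it is done.

Besides the shell and the picture viewer there is one more tool, called after ">>>" as a command line: name --argument value ..., lists and objects as JSON in quotes. drive_tool: Moves the arm, as the interface text tells. Shifts and turns lie within -1 to 1; 1 stands for 40 cm of shift or pi/4 rad of turn. Its arguments: {"type":"object","properties":{"rows":{"type":"array","items":{"type":"array"}},"gripper":{"type":"number"},"newtons":{"type":"number"}},"required":["rows"]}

```bash
mkdir -p pics; cat > h.py <<'E'
import numpy as np, cv2
from scipy.spatial.transform import Rotation as Ro
from workcell import ctrl
def cal(n):
    c=ctrl.get_calibration(n); return np.array(c["camera_matrix"]),np.array(c["R"]),np.array(c["t"]).ravel()
def ray(c,u,v,z):
    K,R,t=c; d=R.T@np.linalg.inv(K)@np.array([u,v,1.]); o=-R.T@t
    return o+d*(z-o[2])/d[2]
def proj(c,P):
    K,R,t=c; q=K@(R@np.array(P,float)+t); return q[:2]/q[2]
def tri(ca,ua,cb,ub):
    A=[];b=[]
    for (K,R,t),u in ((ca,ua),(cb,ub)):
        d=R.T@np.linalg.inv(K)@np.array([*u,1.]); d/=np.linalg.norm(d); M=np.eye(3)-np.outer(d,d); A.append(M); b.append(M@(-R.T@t))
    return np.linalg.lstsq(np.vstack(A),np.hstack(b),rcond=None)[0]
def pose():
    o=ctrl.get_obs(); return np.array(o["ee_pos"]),Ro.from_quat(np.array(o["tcp_rot"])[[1,2,3,0]])
def rel(p,yaw=None,frm=None):
    """row for target TCP p (mm), tool-y direction angle yaw (rad, mod pi), tool down; from frm=(pos,Rot)"""
    P,R=frm or pose()
    s=R.inv().apply(np.array(p)-P)/400
    if yaw is None: return s.round(4),np.zeros(3)
    best=None
    for y in (yaw,yaw+np.pi):
        yy=np.array([np.cos(y),np.sin(y),0]); z=np.array([0,0,-1.]); x=np.cross(yy,z)
        T=Ro.from_matrix(np.array([x,yy,z]).T); r=(R.inv()*T).as_rotvec()
        if best is None or np.linalg.norm(r)<np.linalg.norm(best): best=r
    return s.round(4),(best/(np.pi/4)).round(4)
E
python3 - <<'E'
from h import *
o=ctrl.get_obs()
for k,v in o.items(): print(k,np.round(v,3))
print(ctrl.tips_ahead)
for n in("top","side","wrist"):
    K,R,t=cal(n); print(n,K.round(1).tolist(),R.round(3).tolist(),(-R.T@t).round(1))
    cv2.imwrite(f"pics/{n}0.png",ctrl.get_image(n))
E
```

```text
time 0.0
qpos [ 1.139  0.3    1.522 -0.     1.321 -0.067]
joint_velocities [-0.     0.002 -0.001 -0.    -0.    -0.001]
tau [ 1.0000e-03 -5.4351e+01 -3.6179e+01 -0.0000e+00  4.0000e-03 -0.0000e+00]
ee_pos [196.126 513.588 247.706]
tcp_rot [-0.     0.181  0.983 -0.001]
ft_force [-0.627  0.099 -0.128]
ft_torque [0.002 0.041 0.071]
finger_force 0.0
finger_gap 85.783
17.0
top [[558.6, 0.0, 325.5], [0.0, 558.6, 233.2], [0.0, 0.0, 1.0]] [[0.024, -0.999, 0.025], [-0.988, -0.028, -0.155], [0.155, -0.021, -0.988]] [ 298.1    7.4 1433.4]
side [[473.7, 0.0, 326.6], [0.0, 473.7, 232.9], [0.0, 0.0, 1.0]] [[-0.817, -0.577, -0.004], [-0.417, 0.596, -0.686], [0.398, -0.559, -0.727]] [126.3 521.1 772.8]
wrist [[408.9, 0.0, 316.9], [0.0, 408.9, 242.7], [0.0, 0.0, 1.0]] [[0.357, 0.934, -0.001], [0.903, -0.344, 0.258], [0.24, -0.093, -0.966]] [135.6 536.8 373.7]
```

View pics/top0.png

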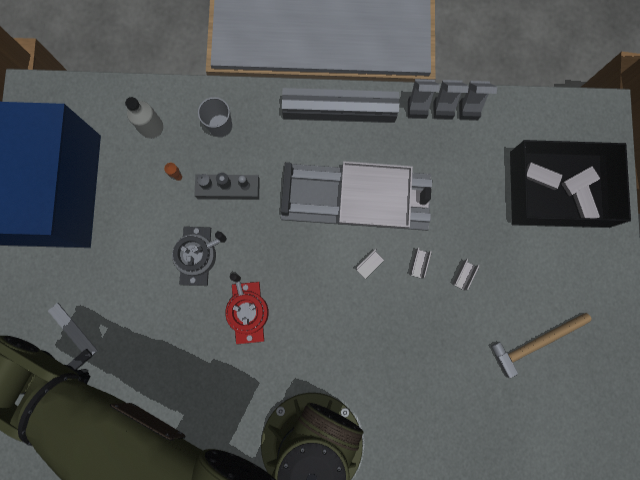

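View pics/side0.png

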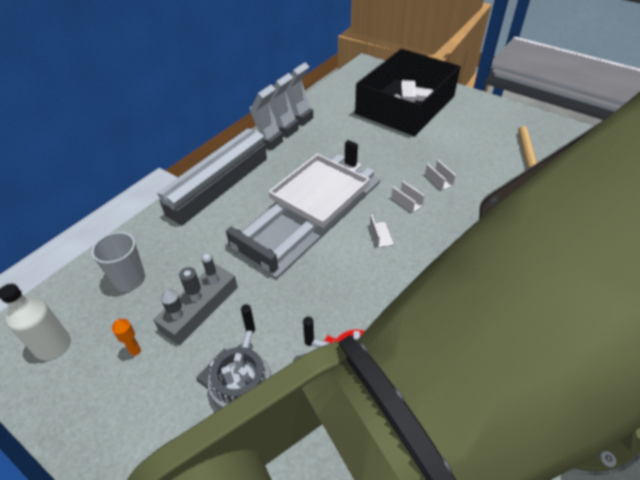

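```bash
python3 - <<'E'
import cv2,numpy as np
s=cv2.imread("pics/side0.png");t=cv2.imread("pics/top0.png")
r=lambda im,x,y,w,h:cv2.resize(im[y:y+h,x:x+w],(400,300),interpolation=cv2.INTER_CUBIC)
cv2.imwrite("pics/c0.png",np.vstack([np.hstack([r(s,140,240,120,90),r(s,360,150,120,90)]),np.hstack([r(t,160,150,160,120),r(t,500,140,140,105)])]))
E
```

```text
(no output)
```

View pics/c0.png

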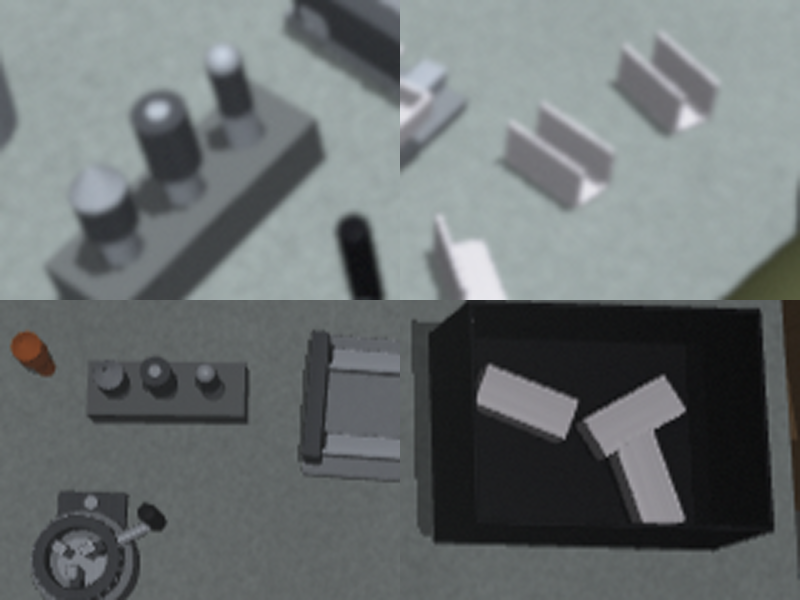

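View pics/wrist0.png

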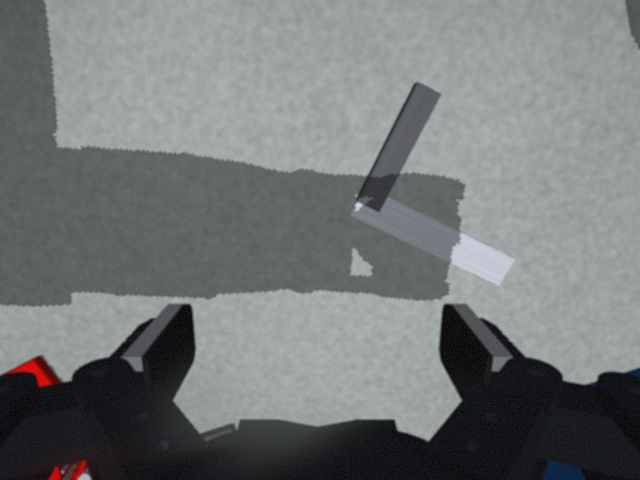

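```bash
python3 - <<'E'
from h import *
t=cal("top");s=cal("side")
for n,u,z in [("chuck axis",(194,254),68),("pin",(221,236),120),("cs",(205,181),105),("cb",(223,180),110),("rn",(241,181),112),("block c",(227,187),40),("ch a",(420,263),20),("ch b",(465,274),20),("angle",(370,264),5),("tray c",(376,194),45),("handle",(424,195),102),("stop",(287,189),50)]:
    print(n,ray(t,*u,z).round(0))
print("cs tri", tri(t,(204.5,176),s,(169.5,290)).round(0), "pin",tri(t,(221,236),s,(247,308)).round(0))
E
```

```text
chuck axis [452. 299.  68.]
pin [491. 227. 120.]
cs [627. 275. 105.]
cb [630. 231. 110.]
rn [628. 187. 112.]
block c [629. 231.  40.]
ch a [ 450. -266.   20.]
ch b [ 425. -381.   20.]
angle [ 446. -139.    5.]
tray c [ 621. -149.   45.]
handle [ 609. -260.  102.]
stop [626.  78.  50.]
cs tri [639. 277. 103.] pin [494. 229. 113.]
```

```bash
python3 - <<'E'
from h import *
print(rel([540,250,300]),rel([540,250,300],np.pi/2))
E
```

```text
(array([-1.0382, -0.3092, -0.1302]), array([0., 0., 0.])) (array([-1.0382, -0.3092, -0.1302]), array([-1.100e-03, -3.000e-04, -4.645e-01]))
```

>>> drive_tool --rows '[[[-1,-0.3,-0.13],[0,0,-0.4645]],[[-1,-0.3,-0.13],[0,0,-0.4645]],[[-1,-0.3,-0.13],[0,0,-0.4645]],[[-1,-0.3,-0.13],[0,0,-0.4645]],[[-1,-0.3,-0.13],[0,0,-0.4645]],[[-1,-0.3,-0.13],[0,0,-0.4645]],[[-1,-0.3,-0.13],[0,0,-0.4645]],[[-1,-0.3,-0.13],[0,0,-0.4645]],[[-1,-0.3,-0.13],[0,0,-0.4645]],[[-1,-0.3,-0.13],[0,0,-0.4645]],[[-1,-0.3,-0.13],[0,0,-0.4645]]]' --gripper 0.4

```text
time: 1.52
ee_pos: [526.4, 259.8, 300.4]
tcp_rot: [0.0, -0.001, 1.0, 0.0]
ft_force: [0.3, 0.8, 0.5]
finger_gap: 33.7
finger_force: 0.0
```

```bash
python3 - <<'E'
from h import *
import pickle
p,R=pose();print(p,R.as_matrix().round(3).tolist(),ctrl.get_obs()["time"],ctrl.get_obs()["finger_gap"])
c=cal("wrist");im=ctrl.get_image("wrist");cv2.imwrite("pics/w1.png",im);pickle.dump(c,open("w1.pkl","wb"));cv2.imwrite("pics/top1.png",ctrl.get_image("top"))
E
```

```text
[526.43782908 259.78734617 300.42431216] [[-1.0, -0.001, 0.0], [-0.001, 1.0, 0.0], [-0.0, 0.0, -1.0]] 1.525 33.699195335929936
```

View pics/w1.png

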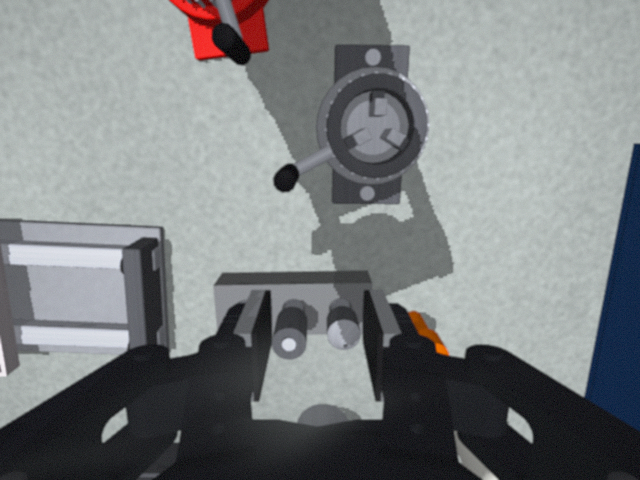

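View pics/top1.png

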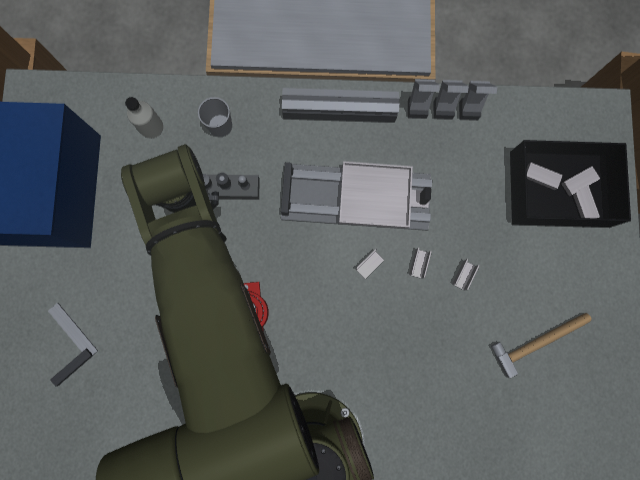

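```bash
python3 - <<'E'
from h import *
import pickle
c=pickle.load(open("w1.pkl","rb"))
im=cv2.imread("pics/w1.png")
print("bolts",ray(c,373,57,10).round(1),ray(c,367,194,10).round(1))
print("sleeve",ray(c,377,124,68).round(1), "pin",ray(c,286,179,120).round(1),"tip",ray(c,345,344,115).round(1))
# pin mask
g=cv2.cvtColor(im,cv2.COLOR_BGR2GRAY); m=(g[160:195,265:305]<30).astype(np.uint8)
print(cv2.minAreaRect(cv2.findNonZero(m)))
# sleeve outer and jaw-hole circles
for (r0,r1) in ((28,40),(40,60)):
    cc=cv2.HoughCircles(cv2.GaussianBlur(g[50:210,290:450],(3,3),0),cv2.HOUGH_GRADIENT,1,20,param1=80,param2=15,minRadius=r0,maxRadius=r1)
    print(cc[0][:3] if cc is not None else None)
K,R,t=c;print((-R.T@t))
for z in(40,68,82):
    print(z,[proj(c,[449+a,299+b,z]).round(0).tolist() for a,b in((0,0),(43,0),(-43,0),(0,43),(0,-43))])
cv2.imwrite("pics/w1c.png",cv2.resize(im[30:220,260:450],(760,760)) [:600])
E
```

```text
bolts [392.  312.1  10. ] [521.1 310.7  10. ]
sleeve [453.7 310.   68. ] pin [494.3 236.5 120. ] tip [633.1 283.4 115. ]
((21.500003814697266, 18.0), (19.091880798339844, 26.16295051574707), 45.0)
[[ 87.5  77.5  37.1]
 [ 85.5 110.5  32.7]]
[[88.5 76.5 52.6]
 [66.5 78.5 42.7]
 [75.5 60.5 43.8]]
[461.56672094 259.48469714 426.30993178]
40 [[361.0, 119.0], [359.0, 167.0], [362.0, 68.0], [408.0, 119.0], [313.0, 119.0]]
68 [[364.0, 118.0], [363.0, 170.0], [366.0, 63.0], [415.0, 118.0], [313.0, 118.0]]
82 [[366.0, 118.0], [364.0, 171.0], [368.0, 60.0], [419.0, 118.0], [313.0, 117.0]]
```

View pics/w1c.png

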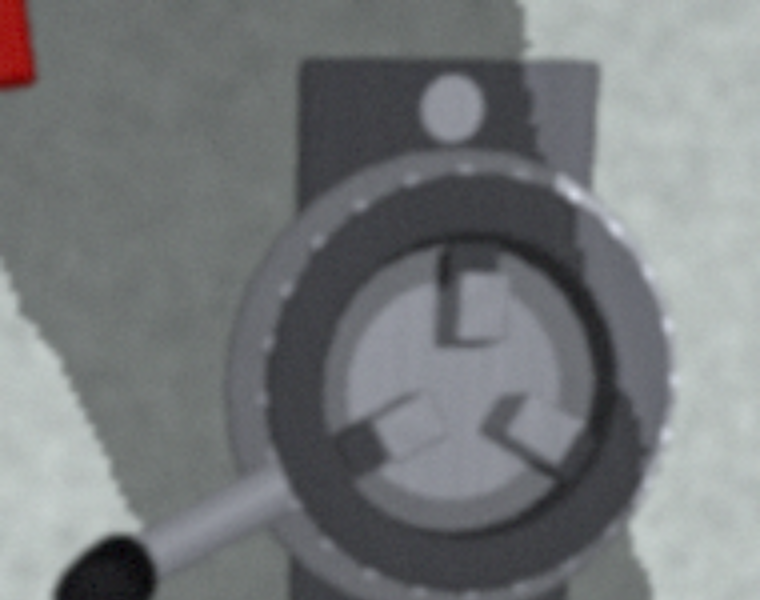

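```bash
python3 - <<'E'
from h import *
import pickle
t=cal("top");s=cal("side");w=pickle.load(open("w1.pkl","rb"))
print("base",ray(t,312,441,0))
print("square top",ray(t,95,352,5).round(1))
K=w[0];R0=np.array([[0.357,.934,-.001],[.903,-.344,.258],[.24,-.093,-.966]]);C=np.array([135.6,536.8,373.7])
print("square w0",ray((K,R0,-R0@C),357,207,5).round(1))
P=[494.3,236.5,120];print("pin proj",proj(t,P),proj(s,P)); P=[633,283,115];print("tip proj",proj(t,P),proj(s,P))
P=[454,310,68];print("chuck",proj(t,P),proj(s,P))
im=cv2.imread("pics/top0.png")
cv2.imwrite("pics/t0c.png",cv2.resize(im[160:310,160:360],(800,600),interpolation=cv2.INTER_CUBIC))
E
```

```text
base [ 6.64555796 -2.53509806  0.        ]
square top [208.4 541.4   5. ]
square w0 [209.4 547.3   5. ]
pin proj [216.88700983 234.48840771] [245.13234595 308.58669965]
tip proj [201.02561067 177.49596819] [166.7962708 289.9526211]
chuck [189.38337036 253.17179883] [237.30908383 370.44201128]
```

View pics/t0c.png

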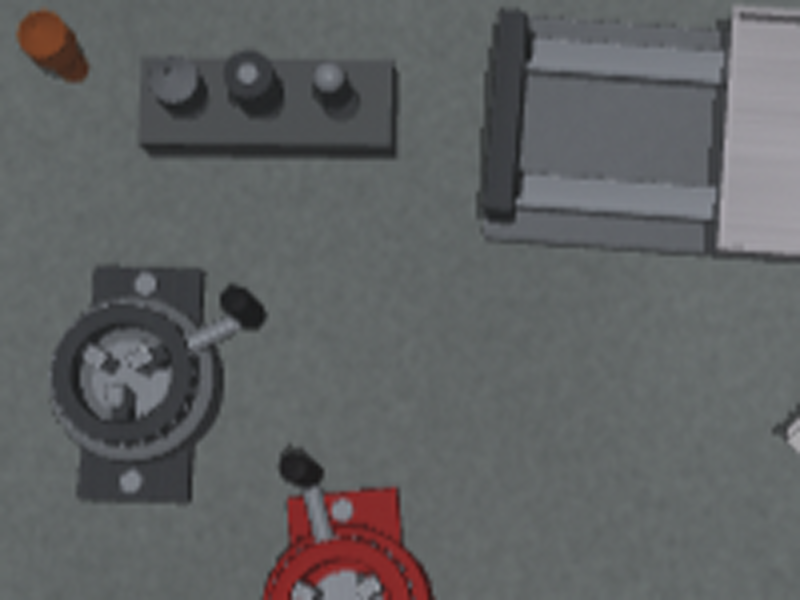

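```bash
python3 - <<'E'
from h import *
print(rel([493,234,190],np.radians(29)),rel([493,234,92],np.radians(29)))
E
```

```text
(array([ 0.0843, -0.0637,  0.276 ]), array([1.0000e-04, 1.0000e-04, 1.3568e+00])) (array([ 0.0843, -0.0637,  0.521 ]), array([1.0000e-04, 1.0000e-04, 1.3568e+00]))
```

>>> drive_tool --rows '[[[0.084,-0.064,0.27],[0,0,1]],[[0.084,-0.064,0.27],[0,0,1]],[[0.084,-0.064,0.27],[0,0,1]],[[0.084,-0.064,0.27],[0,0,1]],[[0.084,-0.064,0.27],[0,0,1]],[[0.084,-0.064,0.27],[0,0,1]]]' --gripper 0.5

```text
time: 2.38
ee_pos: [493.4, 233.5, 192.4]
tcp_rot: [0.0, 0.381, 0.925, 0.0]
ft_force: [0.2, -0.1, 0.3]
finger_gap: 42.9
finger_force: 0.0
```

>>> drive_tool --rows '[[[0,0,0],[0,0,0.357]],[[0,0,0],[0,0,0.357]],[[0,0,0],[0,0,0.357]]]'

```text
time: 2.75
ee_pos: [493.5, 233.5, 192.3]
tcp_rot: [0.0, 0.507, 0.862, 0.0]
ft_force: [-0.3, 0.2, -0.7]
finger_gap: 42.4
finger_force: 0.0
```

```bash
python3 - <<'E'
from h import *
p,R=pose();print(p,R.as_matrix().round(3).tolist(),ctrl.get_obs()["finger_gap"])
c=cal("wrist");cv2.imwrite("pics/w2.png",ctrl.get_image("wrist"))
print(proj(c,[493,234,120]),proj(c,p), rel([493,234,92],np.radians(29)))
E
```

```text
[493.45890535 233.45088686 192.32544465] [[-0.487, 0.874, 0.0], [0.874, 0.487, 0.0], [-0.0, 0.0, -1.0]] 42.391903942849744
[316.34321349 263.91308196] [316.36876818 331.78621651] (array([ 0.0018, -0.0004,  0.2509]), array([0.0001, 0.0001, 0.0039]))
```

View pics/w2.png

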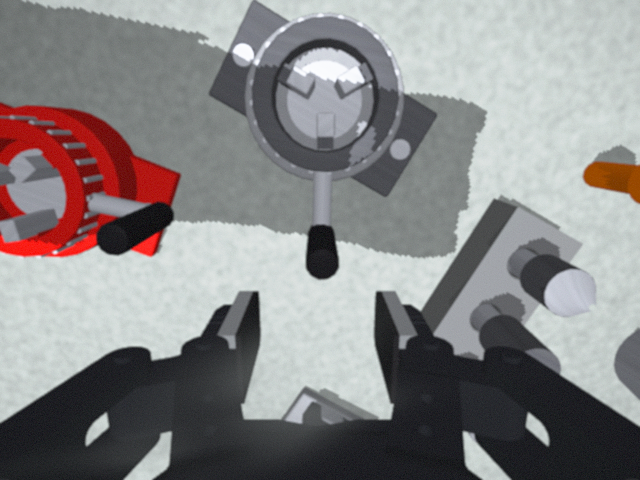

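>>> drive_tool --rows '[[[0.002,0.006,0.15],[0,0,0]],[[0.002,0.006,0.25],[0,0,0]],[[0.002,0.006,0.25],[0,0,0]],[[0.002,0.006,0.25],[0,0,0]]]'

```text
time: 3.3
ee_pos: [496.0, 235.6, 94.0]
tcp_rot: [0.001, 0.507, 0.862, 0.001]
ft_force: [0.4, 0.1, 0.7]
finger_gap: 42.5
finger_force: 0.0
```

>>> drive_tool --rows '[[[0,0,0],[0,0,0]],[[0,0,0],[0,0,0]],[[0,0,0],[0,0,0]],[[0,0,0],[0,0,0]]]' --gripper 0.0 --newtons 25

```text
time: 3.8
ee_pos: [495.9, 235.5, 94.0]
tcp_rot: [0.001, 0.508, 0.861, 0.001]
ft_force: [-1.5, -1.3, 8.1]
finger_gap: 17.3
finger_force: 24.4
```

```bash
cat >> h.py <<'E'
def arc(A,degs,n,frm=None,turn=True):
    """rows carrying the tool round A by degs (ccw +) in n steps"""
    P,R=frm or pose(); out=[]
    for k in range(1,n+1):
        d=np.radians(degs*k/n); Q=Ro.from_rotvec([0,0,d]); p=np.array([*A,P[2]])+Q.apply(P-np.array([*A,P[2]]))
        s=R.inv().apply(p-P)/400
        out.append([s.round(3).tolist(),[0,0,round(float(-d/(np.pi/4)),3)]])
    return out
E
python3 - <<'E'
from h import *
print(arc((454,310),65,8)); p,_=pose(); d=p[:2]-[454,310]; print(np.hypot(*d),np.degrees(np.arctan2(d[1],d[0])))
E
```

```text
[[[0.002, 0.03, 0.0], [0, 0, -0.181]], [[0.009, 0.06, 0.0], [0, 0, -0.361]], [[0.02, 0.088, 0.0], [0, 0, -0.542]], [[0.034, 0.115, 0.0], [0, 0, -0.722]], [[0.052, 0.139, 0.0], [0, 0, -0.903]], [[0.074, 0.16, 0.0], [0, 0, -1.083]], [[0.098, 0.178, 0.0], [0, 0, -1.264]], [[0.125, 0.193, 0.0], [0, 0, -1.444]]]
85.46123239421573 -60.65931806047085
```

>>> drive_tool --rows '[[[0,0,0],[0,0,0]],[[0.002,0.03,0],[0,0,-0.181]],[[0.009,0.06,0],[0,0,-0.361]],[[0.02,0.088,0],[0,0,-0.542]],[[0.034,0.115,0],[0,0,-0.722]],[[0.052,0.139,0],[0,0,-0.903]],[[0.052,0.139,0],[0,0,-0.903]]]' --gripper 0.26

```text
time: 4.68
ee_pos: [533.9, 280.6, 92.4]
tcp_rot: [0.0, 0.177, 0.984, 0.0]
ft_force: [0.3, -0.6, 0.8]
finger_gap: 22.2
finger_force: 0.0
```

>>> drive_tool --rows '[[[0.002,0.03,0],[0,0,-0.181]],[[0.009,0.06,0],[0,0,-0.361]],[[0.02,0.088,0],[0,0,-0.542]],[[0.02,0.088,0],[0,0,-0.542]]]'

```text
time: 5.18
ee_pos: [538.4, 316.2, 92.3]
tcp_rot: [-0.0, -0.033, 0.999, 0.0]
ft_force: [-0.8, -0.2, -0.4]
finger_gap: 22.4
finger_force: 0.0
```

```bash
python3 - <<'E'
from h import *
p,_=pose(); d=p[:2]-[454,310]; print(p,np.hypot(*d),np.degrees(np.arctan2(d[1],d[0])),arc((454,310),8,2))
E
```

```text
[538.37895352 316.20924212  92.31279721] 84.60710658174776 4.208671273860986 [[[0.001, 0.015, 0.0], [0, 0, -0.089]], [[0.002, 0.029, 0.0], [0, 0, -0.178]]]
```

>>> drive_tool --rows '[[[0.001,0.015,0],[0,0,-0.089]],[[0.002,0.022,0],[0,0,-0.13]],[[0.002,0.022,0],[0,0,-0.13]]]'

```text
time: 5.55
ee_pos: [537.2, 324.5, 92.4]
tcp_rot: [0.0, -0.084, 0.996, 0.0]
ft_force: [1.9, -2.6, -0.4]
finger_gap: 22.4
finger_force: 1.3
```

>>> drive_tool --rows '[[[0,0.007,0],[0,0,-0.045]],[[0,0.007,0],[0,0,-0.045]]]'

```text
time: 5.8
ee_pos: [536.8, 326.3, 92.3]
tcp_rot: [-0.001, -0.103, 0.995, -0.001]
ft_force: [1.5, -12.4, 2.9]
finger_gap: 22.2
finger_force: 6.4
```

```bash
cat >> h.py <<'E'
def relx(p,deg):
    """row to TCP p, tool down, tool y at exactly deg; turn in units (may exceed 1: split)"""
    P,R=pose(); y=R.as_matrix()[:,1]; d=(deg-np.degrees(np.arctan2(y[1],y[0]))+180)%360-180
    return (R.inv().apply(np.array(p)-P)/400).round(4).tolist(), round(-d/45,3)
E
echo
```

>>> drive_tool --rows '[[[0,-0.006,0],[0,0,0]],[[0,-0.006,0],[0,0,0]],[[0,-0.006,-0.15],[0,0,0]],[[0,-0.006,-0.3],[0,0,0]],[[0,-0.006,-0.3],[0,0,0.2]],[[0,-0.006,-0.3],[0,0,0.5]],[[0,-0.006,-0.3],[0,0,0.8]],[[0,-0.006,-0.3],[0,0,1]],[[0,-0.006,-0.3],[0,0,1]]]' --gripper 0.4

```text
time: 6.92
ee_pos: [537.0, 325.6, 212.3]
tcp_rot: [-0.0, 0.287, 0.958, 0.0]
ft_force: [0.5, -0.4, 0.4]
finger_gap: 34.3
finger_force: 0.0
```

```bash
python3 - <<'E'
from h import *
print(pose()[0],relx([633,283,200],5), relx([605,255,200],5))
E
```

```text
[536.98487856 325.61707828 212.29254692] ([-0.2591, 0.0431, 0.0307], np.float64(1.147)) ([-0.2391, -0.0539, 0.0306], np.float64(1.147))
```

>>> drive_tool --rows '[[[-0.26,0.043,0.03],[0,0,1]],[[-0.26,0.043,0.03],[0,0,1]],[[-0.26,0.043,0.03],[0,0,1]],[[-0.26,0.043,0.03],[0,0,1]],[[-0.26,0.043,0.03],[0,0,1]],[[-0.26,0.043,0.03],[0,0,1]]]' --gripper 0.65

```text
time: 7.68
ee_pos: [633.5, 283.0, 200.4]
tcp_rot: [-0.0, 0.629, 0.777, 0.0]
ft_force: [-0.6, -0.0, 1.3]
finger_gap: 55.4
finger_force: 0.0
```

```bash
python3 - <<'E'
from h import *
import pickle
p,R=pose();print(p,R.as_matrix()[:,1].round(3),ctrl.get_obs()["finger_gap"])
c=cal("wrist");pickle.dump(c,open("w3.pkl","wb"));im=ctrl.get_image("wrist");cv2.imwrite("pics/w3.png",im);cv2.imwrite("pics/side3.png",ctrl.get_image("side"))
print(proj(c,[633,283,115]),proj(c,[633,283,65]))
E
```

```text
[633.52387293 283.02623352 200.36508213] [0.978 0.209 0.   ] 55.417109504115125
[315.52255676 257.6958668 ] [315.80196873 235.38663762]
```

View pics/w3.png

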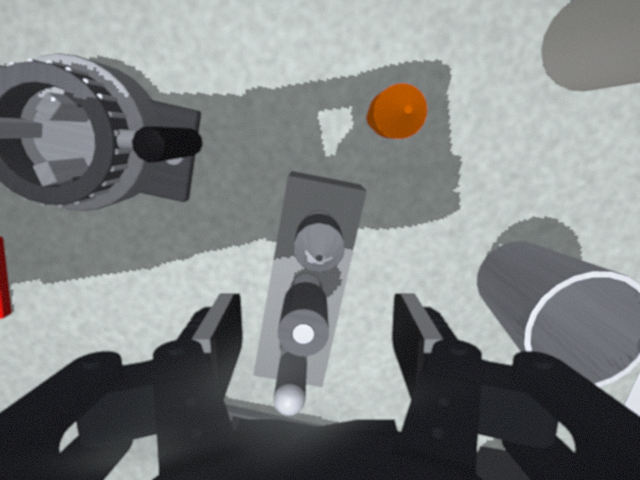

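>>> drive_tool --rows '[[[0,0.005,0.1],[0,0,0]],[[0,0.005,0.2],[0,0,0]],[[0,0.005,0.296],[0,0,0]],[[0,0.005,0.296],[0,0,0]],[[0,0.005,0.296],[0,0,0]]]'

```text
time: 8.4
ee_pos: [636.3, 283.5, 83.9]
tcp_rot: [0.001, 0.63, 0.777, 0.001]
ft_force: [0.8, -0.1, 1.4]
finger_gap: 55.4
finger_force: 0.0
```

>>> drive_tool --rows '[[[0,0,0],[0,0,0]],[[0,0,0],[0,0,0]],[[0,0,0],[0,0,0]],[[0,0,0],[0,0,0]]]' --gripper 0.0 --newtons 40

```text
time: 8.9
ee_pos: [636.1, 283.5, 83.9]
tcp_rot: [0.001, 0.63, 0.776, 0.001]
ft_force: [-3.0, -0.8, 7.2]
finger_gap: 28.8
finger_force: 39.0
```

>>> drive_tool --rows '[[[0,0,-0.1],[0,0,0]],[[0,0,-0.2],[0,0,0]],[[0,0,-0.32],[0,0,0]],[[0,0,-0.32],[0,0,0]],[[0,0,-0.32],[0,0,0]]]'

```text
time: 9.52
ee_pos: [635.3, 283.1, 209.1]
tcp_rot: [-0.0, 0.63, 0.776, -0.0]
ft_force: [-1.1, 0.4, -2.8]
finger_gap: 29.0
finger_force: 41.5
```

```bash
python3 - <<'E'
from h import *
import pickle
p,R=pose(); c=cal("wrist"); K,Rc,t=c
Rt=Rc@R.as_matrix(); tt=t+Rc@p   # tool->cam
def wc(p,R): return K,Rt@R.T,tt-Rt@R.T@np.array(p)
w2=wc([493.459,233.451,192.325],np.array([[-.487,.874,0],[.874,.487,0],[0,0,-1]]))
a=ray(w2,325,95,68);print("axis",a, ray(w2,322,263,120), ray(w2,399,149,10)/2+ray(w2,242,54,10)/2)
w3=pickle.load(open("w3.pkl","rb")); print("w3 axis",ray(w3,67,138,68))
print(p,relx([454.5,310,205],11.6),ctrl.get_obs()["finger_gap"])
E
```

```text
axis [456.18663204 311.54484522  68.        ] [495.842394   236.16074377 120.        ] [455.87826505 310.98333303  10.        ]
w3 axis [471.12826063 312.01687842  68.        ]
[635.26738654 283.05334157 209.10545801] ([0.1587, -0.4285, 0.0107], np.float64(0.005)) 29.043364196028723
```

>>> drive_tool --rows '[[[0.04,-0.12,0],[0,0,0]],[[0.08,-0.26,0],[0,0,0]],[[0.14,-0.38,0],[0,0,0]],[[0.162,-0.424,0],[0,0,0]],[[0.162,-0.424,0.05],[0,0,0]],[[0.162,-0.424,0.1],[0,0,0]],[[0.162,-0.424,0.1],[0,0,0]],[[0.162,-0.424,0.1],[0,0,0]]]'

```text
time: 10.52
ee_pos: [456.4, 311.8, 170.0]
tcp_rot: [-0.0, 0.63, 0.776, -0.0]
ft_force: [0.3, 1.1, -2.4]
finger_gap: 28.7
finger_force: 41.5
```

```bash
python3 - <<'E'
from h import *
s=cal("side"); im=ctrl.get_image("side"); p,R=pose(); print(p,relx([456,311,115],11.6))
for z in(68,82): print(z,proj(s,[456,311,z]))
print("foot",proj(s,[p[0],p[1],p[2]-73.9]))
cv2.imwrite("pics/s4.png",cv2.resize(im[300:420,160:320],(800,600),interpolation=cv2.INTER_CUBIC))
E
```

```text
[456.50540451 311.87612672 170.33467243] ([-0.0019, -0.0017, 0.1383], np.float64(0.005))
68 [235.96128032 370.25069434]
82 [234.69919178 366.05523119]
foot [232.73778109 361.85798737]
```

View pics/s4.png

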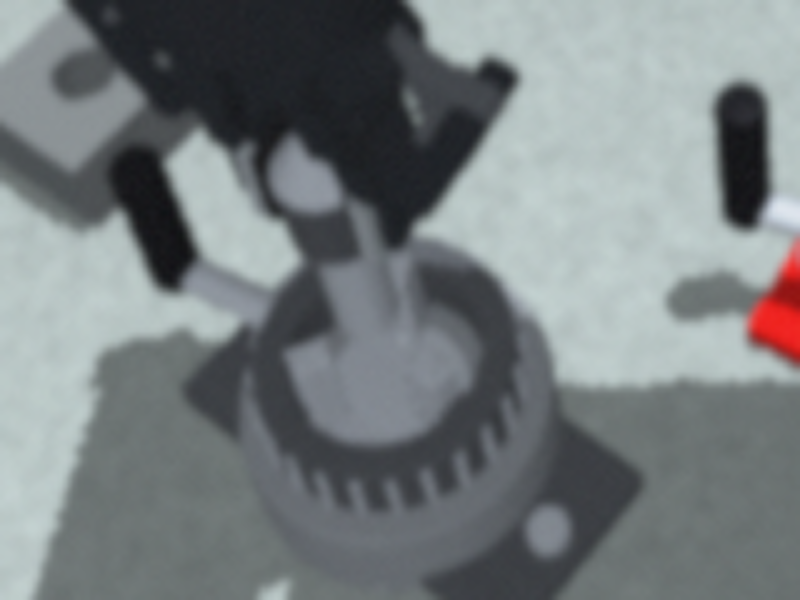

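>>> drive_tool --rows '[[[-0.001,-0.001,0.04],[0,0,0]],[[-0.001,-0.001,0.08],[0,0,0]],[[-0.001,-0.001,0.11],[0,0,0]],[[-0.001,-0.001,0.13],[0,0,0]],[[-0.001,-0.001,0.13],[0,0,0]]]'

```text
time: 11.2
ee_pos: [455.9, 311.3, 117.3]
tcp_rot: [-0.0, 0.63, 0.776, -0.0]
ft_force: [-0.6, -0.6, -2.9]
finger_gap: 28.9
finger_force: 41.5
```

>>> drive_tool --rows '[[[0,0,0.004],[0,0,0]],[[0,0,0.007],[0,0,0]],[[0,0,0.01],[0,0,0]],[[0,0,0.01],[0,0,0]]]'

```text
time: 11.7
ee_pos: [456.1, 311.4, 114.0]
tcp_rot: [0.0, 0.63, 0.776, 0.0]
ft_force: [-0.0, 0.4, -1.6]
finger_gap: 28.8
finger_force: 41.8
```

>>> drive_tool --rows '[[[0,0,0.002],[0,0,0]],[[0,0,0.003],[0,0,0]],[[0,0,0.003],[0,0,0]]]'

```text
time: 12.08
ee_pos: [456.2, 311.6, 113.8]
tcp_rot: [0.0, 0.63, 0.776, 0.001]
ft_force: [-3.0, -1.1, 9.7]
finger_gap: 28.7
finger_force: 43.1
```

>>> drive_tool --rows '[[[0,0,0],[0,0,0]],[[0,0,0],[0,0,0]],[[0,0,0],[0,0,0]],[[0,0,-0.1],[0,0,0]],[[0,0,-0.22],[0,0,0]],[[0,0,-0.3],[0,0,0]],[[0,0,-0.3],[0,0,0]]]' --gripper 0.6

```text
time: 12.95
ee_pos: [456.7, 311.7, 235.1]
tcp_rot: [0.001, 0.63, 0.776, 0.002]
ft_force: [0.5, -0.1, -0.6]
finger_gap: 51.2
finger_force: 0.0
```

```bash
python3 - <<'E'
from h import *
p,R=pose(); print(p,relx([538.5,324.5,200],99.4))
im=ctrl.get_image("side"); cv2.imwrite("pics/s5.png",cv2.resize(im[280:420,160:340],(800,600),interpolation=cv2.INTER_CUBIC))
E
```

```text
[456.6717488  311.74175685 235.1355794 ] ([-0.0109, 0.2064, 0.0887], np.float64(-1.946))
```

View pics/s5.png

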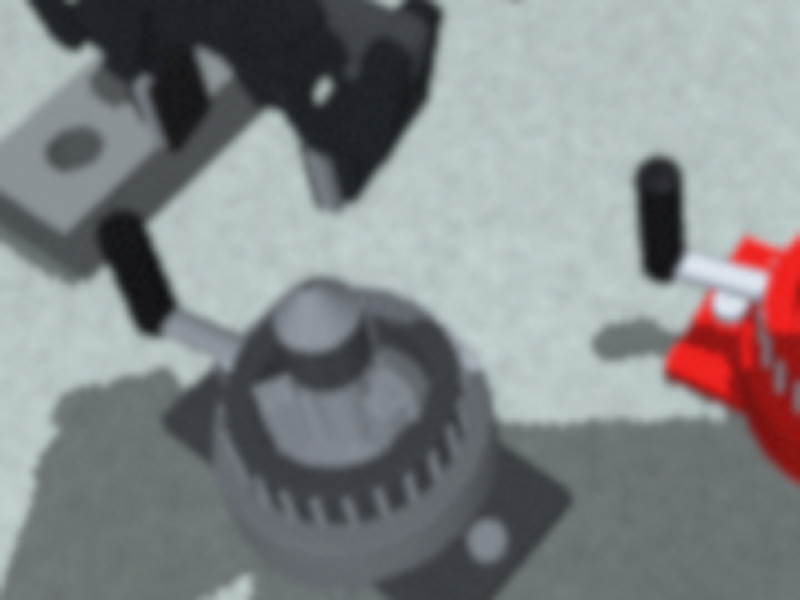

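>>> drive_tool --rows '[[[-0.01,0.1,0],[0,0,-0.2]],[[-0.011,0.206,0],[0,0,-0.4]],[[-0.011,0.206,0],[0,0,-0.6]],[[-0.011,0.206,0.05],[0,0,-0.8]],[[-0.011,0.206,0.088],[0,0,-0.973]],[[-0.011,0.206,0.088],[0,0,-0.973]]]' --gripper 0.45

```text
time: 13.75
ee_pos: [536.9, 323.5, 195.0]
tcp_rot: [-0.001, 0.296, 0.955, -0.001]
ft_force: [-0.5, -0.2, 0.9]
finger_gap: 38.2
finger_force: 0.0
```

>>> drive_tool --rows '[[[0,0,0],[0,0,-0.2]],[[0,0,0],[0,0,-0.4]],[[0,0,0],[0,0,-0.6]],[[0,0,0],[0,0,-0.8]],[[0,0,0],[0,0,-0.973]],[[0,0,0],[0,0,-0.973]]]'

```text
time: 14.5
ee_pos: [537.6, 324.0, 197.6]
tcp_rot: [0.0, -0.08, 0.997, -0.0]
ft_force: [-0.4, -0.4, 0.3]
finger_gap: 38.2
finger_force: 0.0
```

```bash
python3 - <<'E'
from h import *
p,R=pose(); print(p,relx([538.5,324.5,92],99.4))
E
```

```text
[537.59403765 323.95198848 197.60097922] ([-0.0025, 0.001, 0.264], np.float64(-0.004))
```

Down onto the pin, narrow the fingers loosely, then turn clockwise.

>>> drive_tool --rows '[[[-0.002,0.001,0.1],[0,0,0]],[[-0.002,0.001,0.2],[0,0,0]],[[-0.002,0.001,0.264],[0,0,0]],[[-0.002,0.001,0.264],[0,0,0]],[[-0.002,0.001,0.264],[0,0,0]]]'

```text
time: 15.12
ee_pos: [538.8, 324.8, 93.3]
tcp_rot: [0.001, -0.081, 0.997, 0.0]
ft_force: [0.6, 0.3, 0.5]
finger_gap: 38.4
finger_force: 0.0
```

>>> drive_tool --rows '[[[0,0,0],[0,0,0]],[[0,0,0],[0,0,0]],[[0,0,0],[0,0,0]]]' --gripper 0.26

```text
time: 15.5
ee_pos: [538.4, 324.5, 92.3]
tcp_rot: [0.0, -0.082, 0.997, 0.0]
ft_force: [0.7, 0.4, 0.4]
finger_gap: 22.4
finger_force: 0.0
```

```bash
python3 - <<'E'
from h import *
p,R=pose(); A=(456,311); d=p[:2]-A; print(p,np.degrees(np.arctan2(d[1],d[0])),np.hypot(*d)); print(arc(A,-40,5))
E
```

```text
[538.38221661 324.52543221  92.28586402] 9.323587485491823 83.48512999762185
[[[0.002, -0.029, -0.0], [0, 0, 0.178]], [[0.008, -0.058, -0.0], [0, 0, 0.356]], [[0.018, -0.085, -0.0], [0, 0, 0.533]], [[0.032, -0.111, -0.0], [0, 0, 0.711]], [[0.049, -0.134, -0.0], [0, 0, 0.889]]]
```

>>> drive_tool --rows '[[[0.002,-0.029,0],[0,0,0.178]],[[0.008,-0.058,0],[0,0,0.356]],[[0.018,-0.085,0],[0,0,0.533]],[[0.032,-0.111,0],[0,0,0.711]],[[0.049,-0.134,0],[0,0,0.889]],[[0.049,-0.134,0],[0,0,0.889]]]'

```text
time: 16.25
ee_pos: [527.7, 268.1, 92.2]
tcp_rot: [0.0, 0.264, 0.965, 0.0]
ft_force: [0.5, -0.1, 0.3]
finger_gap: 22.0
finger_force: 0.0
```

>>> drive_tool --rows '[[[0.001,-0.015,0],[0,0,0.089]],[[0.002,-0.029,0],[0,0,0.178]],[[0.005,-0.044,0],[0,0,0.267]],[[0.008,-0.058,0],[0,0,0.356]],[[0.008,-0.058,0],[0,0,0.356]]]'

```text
time: 16.88
ee_pos: [513.3, 250.3, 92.1]
tcp_rot: [0.0, 0.394, 0.919, 0.0]
ft_force: [0.7, -0.3, 0.2]
finger_gap: 22.3
finger_force: 0.0
```

>>> drive_tool --rows '[[[0,-0.008,0],[0,0,0.045]],[[0.001,-0.015,0],[0,0,0.089]],[[0.001,-0.015,0],[0,0,0.089]]]'

```text
time: 17.25
ee_pos: [508.6, 246.1, 92.0]
tcp_rot: [0.0, 0.428, 0.904, 0.0]
ft_force: [1.3, -0.1, 1.2]
finger_gap: 22.3
finger_force: 1.0
```

>>> drive_tool --rows '[[[0,-0.004,0],[0,0,0.022]],[[0,-0.008,0],[0,0,0.045]],[[0,-0.008,0],[0,0,0.045]]]'

```text
time: 17.62
ee_pos: [506.0, 244.1, 92.0]
tcp_rot: [0.0, 0.444, 0.896, -0.0]
ft_force: [3.2, 0.6, 3.0]
finger_gap: 22.3
finger_force: 1.3
```

>>> drive_tool --rows '[[[0,-0.003,0],[0,0,0.02]],[[0,-0.005,0],[0,0,0.03]],[[0,-0.005,0],[0,0,0.03]]]'

```text
time: 18.0
ee_pos: [504.4, 242.9, 92.0]
tcp_rot: [0.0, 0.454, 0.891, -0.0]
ft_force: [2.9, 2.1, 2.9]
finger_gap: 22.5
finger_force: 1.7
```

>>> drive_tool --rows '[[[0,-0.003,0],[0,0,0.02]],[[0,-0.005,0],[0,0,0.03]],[[0,-0.005,0],[0,0,0.03]]]'

```text
time: 18.38
ee_pos: [502.8, 241.7, 91.9]
tcp_rot: [-0.0, 0.465, 0.886, -0.0]
ft_force: [1.9, 1.1, 2.9]
finger_gap: 22.2
finger_force: 1.8
```

>>> drive_tool --rows '[[[0,-0.003,0],[0,0,0.02]],[[0,-0.005,0],[0,0,0.03]],[[0,-0.005,0],[0,0,0.03]]]'

```text
time: 18.75
ee_pos: [501.1, 240.7, 91.9]
tcp_rot: [-0.0, 0.475, 0.88, -0.0]
ft_force: [3.2, 3.3, 3.2]
finger_gap: 22.1
finger_force: 2.0
```

>>> drive_tool --rows '[[[0,-0.003,0],[0,0,0.02]],[[0,-0.005,0],[0,0,0.03]],[[0,-0.005,0],[0,0,0.03]]]'

```text
time: 19.12
ee_pos: [499.5, 239.6, 91.9]
tcp_rot: [0.0, 0.485, 0.874, 0.0]
ft_force: [4.7, 4.4, 2.4]
finger_gap: 22.3
finger_force: 2.5
```

>>> drive_tool --rows '[[[0,-0.002,0],[0,0,0.01]],[[0,-0.003,0],[0,0,0.02]],[[0,-0.003,0],[0,0,0.02]]]'

```text
time: 19.5
ee_pos: [498.6, 239.1, 91.9]
tcp_rot: [0.0, 0.492, 0.871, 0.0]
ft_force: [4.6, 4.1, 2.4]
finger_gap: 22.2
finger_force: 3.0
```

>>> drive_tool --rows '[[[0,-0.002,0],[0,0,0.01]],[[0,-0.003,0],[0,0,0.02]],[[0,-0.003,0],[0,0,0.02]]]'

```text
time: 19.88
ee_pos: [497.6, 238.5, 91.9]
tcp_rot: [0.0, 0.499, 0.867, 0.0]
ft_force: [4.5, 4.1, 1.6]
finger_gap: 21.9
finger_force: 3.3
```

>>> drive_tool --rows '[[[0,-0.002,0],[0,0,0.01]],[[0,-0.004,0],[0,0,0.02]],[[0,-0.004,0],[0,0,0.02]]]'

```text
time: 20.25
ee_pos: [496.2, 237.7, 91.9]
tcp_rot: [0.0, 0.506, 0.863, 0.0]
ft_force: [4.7, 4.8, 0.9]
finger_gap: 22.4
finger_force: 3.5
```

>>> drive_tool --rows '[[[0,-0.003,0],[0,0,0.02]],[[0,-0.005,0],[0,0,0.03]],[[0,-0.005,0],[0,0,0.03]]]'

```text
time: 20.62
ee_pos: [494.6, 236.8, 91.9]
tcp_rot: [0.0, 0.516, 0.857, 0.0]
ft_force: [6.5, 6.2, 0.9]
finger_gap: 22.4
finger_force: 4.0
```

>>> drive_tool --rows '[[[0,-0.003,0],[0,0,0.02]],[[0,-0.005,0],[0,0,0.03]],[[0,-0.005,0],[0,0,0.03]]]'

```text
time: 21.0
ee_pos: [492.9, 236.0, 92.0]
tcp_rot: [0.0, 0.526, 0.851, 0.001]
ft_force: [6.5, 7.4, 0.5]
finger_gap: 22.3
finger_force: 4.5
```

```bash
python3 - <<'E'
from h import *
s=cal("side"); im=ctrl.get_image("side"); cv2.imwrite("pics/s6.png",im)
g0=cv2.cvtColor(cv2.imread("pics/s5.png"),cv2.COLOR_BGR2GRAY); g1=cv2.cvtColor(cv2.resize(im[280:420,160:340],(800,600),interpolation=cv2.INTER_CUBIC),cv2.COLOR_BGR2GRAY)
# shift of bit head between s5 and now
T=g0[285:385,265:380]; r=cv2.matchTemplate(g1[225:445,200:440],T,cv2.TM_CCOEFF_NORMED); print(cv2.minMaxLoc(r))
for dz in(0,): print(proj(s,[456,311,145])-proj(s,[460,311,145]),proj(s,[456,311,145])-proj(s,[456,315,145]))
o=ctrl.get_obs();print(o["tau"])
E
```

```text
(-0.5621210336685181, 0.8300263285636902, (75, 116), (69, 57))
[1.96954324 1.37256741] [ 1.86560265 -1.96475538]
[ -1.63159087 -56.83539033 -25.66214561  -0.6274144    1.91355452
   0.06644201]
```

>>> drive_tool --rows '[[[0,-0.003,0],[0,0,0.02]],[[0,-0.006,0],[0,0,0.035]],[[0,-0.006,0],[0,0,0.035]]]'

```text
time: 21.42
ee_pos: [490.8, 235.0, 91.9]
tcp_rot: [0.0, 0.538, 0.843, 0.001]
ft_force: [8.5, 7.8, -0.4]
finger_gap: 22.2
finger_force: 4.9
```

>>> drive_tool --rows '[[[0,-0.003,0],[0,0,0.02]],[[0,-0.006,0],[0,0,0.035]],[[0,-0.006,0],[0,0,0.035]],[[0,-0.006,0],[0,0,0.035]]]'

```text
time: 21.92
ee_pos: [488.7, 234.1, 92.0]
tcp_rot: [0.0, 0.549, 0.836, 0.001]
ft_force: [8.0, 7.4, -0.7]
finger_gap: 22.3
finger_force: 5.5
```

>>> drive_tool --rows '[[[0,-0.004,0],[0,0,0.02]],[[0,-0.007,0],[0,0,0.035]],[[0,-0.007,0],[0,0,0.035]],[[0,-0.007,0],[0,0,0.035]]]'

```text
time: 22.42
ee_pos: [486.3, 233.0, 92.0]
tcp_rot: [0.0, 0.56, 0.828, 0.001]
ft_force: [9.8, 8.6, -2.4]
finger_gap: 22.2
finger_force: 6.2
```

>>> drive_tool --rows '[[[0,0.006,0],[0,0,0]],[[0,0.006,0],[0,0,0]],[[0,0.006,-0.1],[0,0,0]],[[0,0.006,-0.2],[0,0,0]],[[0,0.006,-0.33],[0,0,0]],[[0,0.006,-0.33],[0,0,0]]]' --gripper 0.45

```text
time: 23.18
ee_pos: [488.6, 233.4, 227.3]
tcp_rot: [0.002, 0.561, 0.828, 0.002]
ft_force: [0.4, -0.2, -0.9]
finger_gap: 38.6
finger_force: 0.0
```

```bash
python3 - <<'E'
from h import *
im=ctrl.get_image("side"); cv2.imwrite("pics/s7.png",im)
g0=cv2.cvtColor(cv2.imread("pics/s6.png"),cv2.COLOR_BGR2GRAY)[280:420,160:340]; g1=cv2.cvtColor(im,cv2.COLOR_BGR2GRAY)[280:420,160:340]
T=g0[64:87,60:86]; r=cv2.matchTemplate(g1,T,cv2.TM_CCOEFF_NORMED); print(cv2.minMaxLoc(r))
p,R=pose();print(p,relx([400,-330,300],60),R.as_matrix()[:,1])
# fine image positions of white parts in top0
t=cal("top"); im=cv2.imread("pics/top0.png")
m=cv2.inRange(im[235:300,340:500],(110,110,110),(255,255,255)); n,l,st,ce=cv2.connectedComponentsWithStats(m)
for i in range(1,n):
    if st[i,4]>20:
        ys,xs=np.where(l==i); (c,wh,a)=cv2.minAreaRect(np.stack([xs+340,ys+235],1).astype(np.float32)); print(st[i,4],c,wh,a,ray(t,*c,10).round(0))
E
```

```text
(-0.7710299491882324, 0.9383279085159302, (6, 48), (59, 65))
[487.85057173 233.11389044 224.75728021] ([-1.2254, -0.7269, -0.1887], np.float64(-0.849)) [0.92837213 0.37164991 0.00123722]
238 (418.37939453125, 262.07904052734375) (9.259523391723633, 29.369413375854492) 11.768289566040039 [ 454. -263.   10.]
382 (369.5000305175781, 263.5) (14.142136573791504, 28.284273147583008) 45.0 [ 447. -138.   10.]
38 (427.38238525390625, 263.9706115722656) (1.2126781940460205, 26.92145538330078) 14.03624439239502 [ 449. -287.   10.]
217 (463.83624267578125, 273.71551513671875) (8.666224479675293, 29.543949127197266) 23.198591232299805 [ 427. -381.   10.]
39 (472.95703125, 276.9796142578125) (1.3318241834640503, 26.826745986938477) 25.34617805480957 [ 419. -404.   10.]
```

>>> drive_tool --rows '[[[-0.1,-0.05,-0.2],[0,0,0.1]],[[-0.3,-0.12,-0.2],[0,0,0.3]],[[-0.5,-0.2,-0.2],[0,0,0.5]],[[-0.65,-0.27,-0.2],[0,0,0.7]],[[-0.8,-0.35,-0.2],[0,0,0.9]],[[-0.9,-0.45,-0.2],[0,0,0.95]],[[-0.9,-0.45,-0.2],[0,0,0.95]],[[-0.9,-0.45,-0.2],[0,0,0.95]],[[-0.9,-0.45,-0.2],[0,0,0.95]]]' --gripper 0.65

```text
time: 24.35
ee_pos: [454.3, -167.6, 302.6]
tcp_rot: [-0.001, 0.824, 0.567, -0.001]
ft_force: [0.4, 0.4, 0.1]
finger_gap: 55.8
finger_force: 0.0
```

```bash
python3 - <<'E'
from h import *
print(pose()[0],relx([410,-310,300],-105))
E
```

```text
[ 454.30674911 -167.64168586  302.59305859] ([-0.372, 0.0239, 0.0063], np.float64(1.867))
```

>>> drive_tool --rows '[[[-0.1,0.01,0],[0,0,0.2]],[[-0.2,0.024,0],[0,0,0.4]],[[-0.3,0.024,0],[0,0,0.6]],[[-0.372,0.024,0],[0,0,0.8]],[[-0.372,0.024,0],[0,0,1]],[[-0.372,0.024,0],[0,0,1]]]'

```text
time: 25.1
ee_pos: [411.0, -309.2, 303.2]
tcp_rot: [-0.001, 0.978, 0.21, -0.0]
ft_force: [0.1, 0.0, -0.7]
finger_gap: 55.6
finger_force: 0.0
```

>>> drive_tool --rows '[[[0,0,0],[0,0,0.2]],[[0,0,0],[0,0,0.4]],[[0,0,0],[0,0,0.6]],[[0,0,0],[0,0,0.8]],[[0,0,0],[0,0,0.867]],[[0,0,0],[0,0,0.867]]]'

```text
time: 25.85
ee_pos: [411.0, -309.3, 303.6]
tcp_rot: [-0.0, 0.992, -0.127, -0.0]
ft_force: [-0.5, 0.4, 0.4]
finger_gap: 55.6
finger_force: 0.0
```

```bash
python3 - <<'E'
from h import *
import pickle
p,R=pose();print(p,R.as_matrix()[:,1].round(3))
c=cal("wrist");pickle.dump(c,open("w4.pkl","wb"));im=ctrl.get_image("wrist");cv2.imwrite("pics/w4.png",im)
cv2.imwrite("pics/top4.png",ctrl.get_image("top"))
E
```

```text
[ 411.00794098 -309.27016376  303.64335399] [-0.253 -0.968 -0.   ]
```

View pics/w4.png

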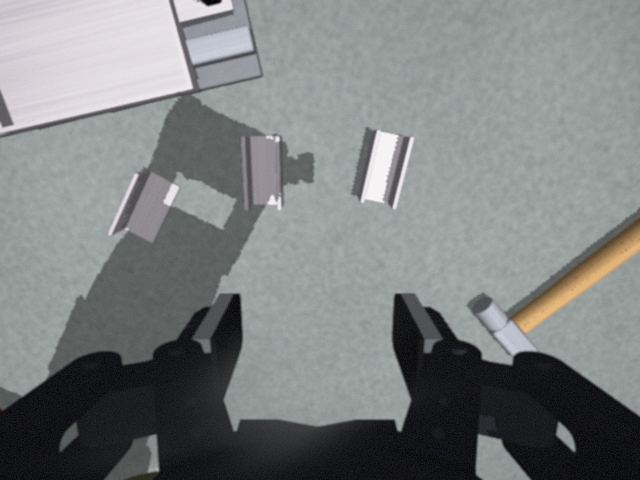

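```bash
python3 - <<'E'
from h import *
import pickle
c=pickle.load(open("w4.pkl","rb"));t=cal("top")
def ang(a,b): d=b-a; return np.degrees(np.arctan2(d[1],d[0]))
a=ray(c,261,172,35);b=ray(c,387.4,168.6,35); print("a",a,ang(ray(c,245,208,35),ray(c,243,137,35)));print("b",b,ang(ray(c,398,207,35),ray(c,413,138,35)))
print("b ends",np.linalg.norm(ray(c,398,207,35)-ray(c,413,138,35)))
k=ray(c,193,90,54);e=ray(c,2,134,54);f=ray(c,172,2,54);print("tray corner",k,"yaw lower edge",ang(k,e),"right edge",ang(k,f))
for n in("top0","top4"):
    im=cv2.imread(f"pics/{n}.png"); m=cv2.inRange(im[150:240,330:425],(135,135,135),(255,255,255))
    n_,l,st,ce=cv2.connectedComponentsWithStats(m); i=1+st[1:,4].argmax(); ys,xs=np.where(l==i)
    r=cv2.minAreaRect(np.stack([xs+330,ys+150],1).astype(np.float32)); bx=cv2.boxPoints(r); print(n,r); print([ray(t,*q,54).round(0).tolist() for q in bx], ray(t,*r[0],54).round(1))
    m=cv2.inRange(im[235:300,340:500],(110,110,110),(255,255,255)); n_,l,st,ce=cv2.connectedComponentsWithStats(m)
    print([(int(st[i,4]),(ce[i]+[340,235]).round(1).tolist()) for i in range(1,n_) if st[i,4]>20])
o=ctrl.get_obs();print(o["time"])
for P,y in((a,-102.5),(b,-115)): print(relx([P[0],P[1],120],y))
E
```

```text
a [ 453.1611831  -265.34509422   35.        ] -15.644287375942401
b [ 425.81832687 -382.78761681   35.        ] -23.91176986491498
b ends 66.12440611075192
tray corner [ 536.25799228 -231.51246136   54.        ] yaw lower edge 87.40578062125321 right edge -4.699177940341069
top0 ((382.7127380371094, 195.7594757080078), (83.84900665283203, 57.699405670166016), 4.184916019439697)
[[546.0, -55.0, 54.0], [695.0, -62.0, 54.0], [686.0, -277.0, 54.0], [536.0, -265.0, 54.0]] [ 615.1 -164.6   54. ]
[(238, [418.1, 263.0]), (382, [369.6, 263.9]), (38, [427.5, 263.2]), (217, [463.4, 274.5]), (39, [472.9, 277.1])]
top4 ((383.1954040527344, 194.26394653320312), (84.92648315429688, 61.34370803833008), 4.085616588592529)
[[545.0, -54.0, 54.0], [704.0, -62.0, 54.0], [695.0, -280.0, 54.0], [535.0, -268.0, 54.0]] [ 619.  -165.8   54. ]
[(1065, [354.6, 250.4]), (567, [433.3, 246.1]), (28, [456.9, 243.9]), (40, [365.6, 259.0]), (240, [388.8, 266.5]), (114, [429.1, 280.8]), (87, [416.1, 281.5]), (51, [408.4, 293.5])]
25.95
([0.0745, -0.1338, 0.4593], np.float64(-0.049))
([0.0828, 0.1675, 0.4593], np.float64(0.229))
```

>>> drive_tool --rows '[[[0.0745,-0.134,0.1],[0,0,-0.02]],[[0.0745,-0.134,0.25],[0,0,-0.02]],[[0.0745,-0.134,0.4],[0,0,-0.02]],[[0.0745,-0.134,0.55],[0,0,-0.02]],[[0.0745,-0.134,0.62],[0,0,-0.02]],[[0.0745,-0.134,0.66],[0,0,-0.02]],[[0.0745,-0.134,0.69],[0,0,-0.02]],[[0.0745,-0.134,0.69],[0,0,-0.02]]]' --gripper 0.75

```text
time: 26.95
ee_pos: [453.2, -266.2, 28.0]
tcp_rot: [0.0, 0.993, -0.122, 0.0]
ft_force: [-1.5, 0.1, -0.6]
finger_gap: 63.7
finger_force: 0.0
```

>>> drive_tool --rows '[[[0,0,0],[0,0,0]],[[0,0,0],[0,0,0]],[[0,0,0],[0,0,0]],[[0,0,0],[0,0,0]],[[0,0,0],[0,0,0]]]' --gripper 0.0 --newtons 30

```text
time: 27.58
ee_pos: [453.6, -266.5, 29.0]
tcp_rot: [0.0, 0.993, -0.122, 0.001]
ft_force: [-1.4, 1.0, 6.9]
finger_gap: 35.5
finger_force: 31.4
```

>>> drive_tool --rows '[[[0,0,-0.1],[0,0,0]],[[0,0,-0.2],[0,0,0]],[[0,0,-0.3],[0,0,0]],[[0,0,-0.3],[0,0,0]]]'

```text
time: 28.08
ee_pos: [454.1, -266.8, 151.0]
tcp_rot: [0.001, 0.993, -0.122, 0.003]
ft_force: [-0.4, 0.2, -2.2]
finger_gap: 35.2
finger_force: 30.9
```

```bash
python3 - <<'E'
from h import *
print(pose()[0],ctrl.get_obs()["finger_gap"],relx([623,-107.5,100],-93.5),relx([623,-107.5,66],-93.5))
E
```

```text
[ 454.07740272 -266.78027906  150.96808355] 35.21140208631407 ([0.3125, -0.489, 0.1281], np.float64(-0.234)) ([0.312, -0.4891, 0.2131], np.float64(-0.234))
```

>>> drive_tool --rows '[[[0.1,-0.1,0],[0,0,-0.1]],[[0.2,-0.2,0],[0,0,-0.2]],[[0.27,-0.32,0],[0,0,-0.234]],[[0.312,-0.44,0],[0,0,-0.234]],[[0.312,-0.489,0.05],[0,0,-0.234]],[[0.312,-0.489,0.1],[0,0,-0.234]],[[0.312,-0.489,0.15],[0,0,-0.234]],[[0.312,-0.489,0.195],[0,0,-0.234]],[[0.312,-0.489,0.195],[0,0,-0.234]]]'

```text
time: 29.2
ee_pos: [621.0, -107.5, 68.5]
tcp_rot: [-0.0, 1.0, -0.031, -0.001]
ft_force: [0.2, 0.6, -0.6]
finger_gap: 35.2
finger_force: 31.2
```

>>> drive_tool --rows '[[[0,0,0.006],[0,0,0]],[[0,0,0.012],[0,0,0]],[[0,0,0.016],[0,0,0]],[[0,0,0.016],[0,0,0]]]'

```text
time: 29.7
ee_pos: [621.8, -107.0, 66.5]
tcp_rot: [0.0, 1.0, -0.031, 0.001]
ft_force: [-15.5, 1.3, 26.8]
finger_gap: 35.1
finger_force: 34.7
```

>>> drive_tool --rows '[[[0,0,-0.004],[0,0,0]],[[0,0,-0.004],[0,0,0]],[[0,0,-0.004],[0,0,0]],[[0,0,-0.1],[0,0,0]],[[0,0,-0.25],[0,0,0]],[[0,0,-0.35],[0,0,0]],[[0,0,-0.35],[0,0,0]],[[0,0,-0.35],[0,0,0]]]' --gripper 0.55

```text
time: 30.7
ee_pos: [621.3, -106.6, 202.3]
tcp_rot: [-0.0, 1.0, -0.031, -0.001]
ft_force: [-0.8, -0.2, -0.8]
finger_gap: 47.1
finger_force: 0.0
```

```bash
python3 - <<'E'
from h import *
import pickle
print(pose()[0],ctrl.get_obs()["finger_gap"])
c=cal("wrist");pickle.dump(c,open("w5.pkl","wb"));im=ctrl.get_image("wrist");cv2.imwrite("pics/w5.png",im);tp=ctrl.get_image("top");cv2.imwrite("pics/top5.png",tp); cv2.imwrite("pics/side5.png",ctrl.get_image("side"))
t=cal("top")
m=cv2.inRange(tp[235:310,340:500],(110,110,110),(255,255,255)); n_,l,st,ce=cv2.connectedComponentsWithStats(m)
print([(int(st[i,4]),(ce[i]+[340,235]).round(1).tolist()) for i in range(1,n_) if st[i,4]>15])
print(relx([425.8,-382.8,200],-114), "b now at", proj(c,[425.8,-382.8,35]))
E
```

```text
[ 621.27823374 -106.56511373  202.33735538] 47.103008289372745
[(6769, [444.4, 272.6])]
([-0.4454, 0.7192, 0.0057], np.float64(0.455)) b now at [655.95436382 430.65802761]
```

```bash
python3 - <<'E'
from h import *
a=cv2.imread("pics/top0.png",0);b=cv2.imread("pics/top5.png",0)
T=a[254:294,446:486]; r=cv2.matchTemplate(b[200:340,400:560],T,cv2.TM_CCOEFF_NORMED); print(cv2.minMaxLoc(r),"same if loc (46,54)", a[300,450],b[300,450])
# channel a leg tops on tray seen by wrist cam: expected pixels
import pickle
c=pickle.load(open("w5.pkl","rb")); g=cv2.imread("pics/w5.png",0)
for z in(38,73): print(z,[proj(c,[622+dx,-107+dy,z]).round(0).tolist() for dx in(-35,35) for dy in(-18,18)])
s0=cv2.imread("pics/side0.png",0);s5=cv2.imread("pics/side5.png",0)
T=s0[155:195,420:460]; print(cv2.minMaxLoc(cv2.matchTemplate(s5[100:260,370:520],T,cv2.TM_CCOEFF_NORMED)),"same if (50,55)")
E
```

```text
(-0.4454333186149597, 0.9996489882469177, (39, 51), (46, 54)) same if loc (46,54) 99 114
38 [[344.0, 269.0], [296.0, 272.0], [340.0, 175.0], [289.0, 178.0]]
73 [[347.0, 286.0], [293.0, 289.0], [343.0, 181.0], [285.0, 184.0]]
(-0.4288823902606964, 0.33586448431015015, (1, 109), (106, 25)) same if (50,55)
```

>>> drive_tool --rows '[[[-0.1,0.12,0],[0,0,0.1]],[[-0.2,0.24,0],[0,0,0.2]],[[-0.3,0.38,0],[0,0,0.3]],[[-0.38,0.5,0],[0,0,0.4]],[[-0.44,0.62,0],[0,0,0.455]],[[-0.445,0.719,0],[0,0,0.455]],[[-0.445,0.719,0],[0,0,0.455]],[[-0.445,0.719,0],[0,0,0.455]]]' --gripper 0.75

```text
time: 31.85
ee_pos: [426.3, -382.3, 202.7]
tcp_rot: [-0.0, 0.978, -0.208, -0.001]
ft_force: [0.8, -0.2, -0.5]
finger_gap: 63.9
finger_force: 0.0
```

```bash
python3 - <<'E'
from h import *
p,R=pose();c=cal("wrist");im=ctrl.get_image("wrist");cv2.imwrite("pics/w6.png",im); g=cv2.cvtColor(im,cv2.COLOR_BGR2GRAY)
print(p,relx([425.8,-382.8,28],-114)); x,y=proj(c,[425.8,-382.8,35]); print(x,y)
for dx in(-35,35):
    for dy in(-18,18):
        q=np.array([425.8,-382.8,35])+Ro.from_rotvec([0,0,np.radians(-24)]).apply([dx,dy,0]); print(proj(c,q).round(0),end=' ')
print()
for r in range(160,290,12): print(r,' '.join(f"{v:3d}" for v in g[r,250:400:5]))
E
```

```text
[ 426.30415545 -382.29908341  202.68756219] ([-0.0004, 0.0028, 0.4374], np.float64(0.001))
317.7157479670104 225.6775352562873
[341. 271.] [294. 271.] [343. 178.] [293. 178.] 
160  95  98  93  94 144 157 153 162 155 164 160 161 162 157 162 160 158 156 160 157 163 166 159 153 158 161 162 159 158 159
172 102  95  95  99  96  98  96  91  93 121 164 162 160 159 159 160 162 159 164 156 166 166 162 161 155 155 159 161 154 161
184  99  97  98  93  98  99 105  98  95 135 111 244 232 223 149 145 148 130 235 158 158 156 162 159 159 157 160 155 161 157
196  97 100  95  93  97 100  96  98 102 137 121 147 151 149 143 144 147 120 141 162 164 161 159 160 164 164 159 155 157 162
208  99  98  97  91  97 102  98  98  97 139 126 147 146 143 141 145 149 105 133 159 153 155 163 164 165 167 166 157 156 156
220  99  99  95  94 102 102  98  98  95 139 204 242 242 242 241 243 145  94 135 159 161 160 163 158 162 159 157 160 161 161
232 101  99  95  96 100  97 102 163  92 174 230 240 244 242 240 231 147 111 225 167 159 158 163 158 161 165 160 155 161 159
244 101 102 100  97  93 162 162 157  95 231 237 239 241 241 241 235 145 158 183 158 167 162 166 160 163 163 160 163 161 158
256  98  96  95  94 163 162 169 138 105 233 235 237 240 241 240 188 144 182 173 161 166 168 160 165 158 164 164 160 162 163
268 102 100 124 164 156 161 163 167 156 227 165 161 166 164 167 158 160 219 160 161 156 157 159 165 165 161 156 161 165 171
280  95 111 159 157 163 158 164 158 158 161 156 156 156 161 159 158 166 168 165 155 159 161 161 161 158 162 161 162 161 164
```

>>> drive_tool --rows '[[[0,0.002,0.12],[0,0,0]],[[0,0.002,0.25],[0,0,0]],[[0,0.002,0.36],[0,0,0]],[[0,0.002,0.41],[0,0,0]],[[0,0.002,0.436],[0,0,0]],[[0,0.002,0.436],[0,0,0]]]'

```text
time: 32.65
ee_pos: [426.4, -383.6, 29.7]
tcp_rot: [0.0, 0.978, -0.208, 0.0]
ft_force: [-0.1, 1.1, -0.3]
finger_gap: 64.3
finger_force: 0.0
```

>>> drive_tool --rows '[[[0,0,0],[0,0,0]],[[0,0,0],[0,0,0]],[[0,0,0],[0,0,0]],[[0,0,0],[0,0,0]],[[0,0,0],[0,0,0]]]' --gripper 0.0 --newtons 30

```text
time: 33.28
ee_pos: [426.6, -384.0, 30.5]
tcp_rot: [0.001, 0.978, -0.208, 0.001]
ft_force: [-0.2, 1.4, 6.6]
finger_gap: 35.7
finger_force: 30.1
```

>>> drive_tool --rows '[[[0,0,-0.1],[0,0,0]],[[0,0,-0.2],[0,0,0]],[[0,0,-0.35],[0,0,0]],[[0,0,-0.35],[0,0,0]],[[0,0,-0.35],[0,0,0]]]'

```text
time: 33.9
ee_pos: [425.8, -383.3, 168.7]
tcp_rot: [-0.0, 0.978, -0.208, -0.0]
ft_force: [0.6, -0.1, -2.4]
finger_gap: 35.5
finger_force: 30.9
```

```bash
python3 - <<'E'
from h import *
print(pose()[0],ctrl.get_obs()["finger_gap"],relx([617,-188,70],-93.5))
E
```

```text
[ 425.77749573 -383.31703596  168.66892481] 35.52433464863216 ([0.2384, -0.6404, 0.2467], np.float64(-0.455))
```

>>> drive_tool --rows '[[[0.06,-0.12,0],[0,0,-0.1]],[[0.12,-0.26,0],[0,0,-0.2]],[[0.18,-0.4,0],[0,0,-0.3]],[[0.22,-0.54,0],[0,0,-0.4]],[[0.238,-0.64,0],[0,0,-0.455]],[[0.238,-0.64,0],[0,0,-0.455]],[[0.238,-0.64,0.1],[0,0,-0.455]],[[0.238,-0.64,0.2],[0,0,-0.455]],[[0.238,-0.64,0.24],[0,0,-0.455]],[[0.238,-0.64,0.24],[0,0,-0.455]]]'

```text
time: 35.15
ee_pos: [616.6, -188.7, 72.3]
tcp_rot: [-0.0, 1.0, -0.031, -0.001]
ft_force: [0.3, 0.8, -1.2]
finger_gap: 35.4
finger_force: 30.9
```

>>> drive_tool --rows '[[[0,0,0.004],[0,0,0]],[[0,0,0.006],[0,0,0]],[[0,0,0.008],[0,0,0]],[[0,0,0.008],[0,0,0]]]'

```text
time: 35.65
ee_pos: [617.1, -188.4, 70.1]
tcp_rot: [0.0, 1.0, -0.031, 0.0]
ft_force: [-0.7, -0.6, -2.1]
finger_gap: 35.7
finger_force: 30.9
```

>>> drive_tool --rows '[[[0,0,0.003],[0,0,0]],[[0,0,0.005],[0,0,0]],[[0,0,0.005],[0,0,0]]]'

```text
time: 36.02
ee_pos: [617.1, -188.4, 68.5]
tcp_rot: [0.0, 1.0, -0.031, 0.0]
ft_force: [-4.1, 1.2, 5.6]
finger_gap: 35.3
finger_force: 31.6
```

Contact. Release, lift, and look.

>>> drive_tool --rows '[[[0,0,0],[0,0,0]],[[0,0,0],[0,0,0]],[[0,0,0],[0,0,0]],[[0,0,-0.1],[0,0,0]],[[0,0,-0.25],[0,0,0]],[[0,0,-0.35],[0,0,0]],[[0,0,-0.45],[0,0,0]],[[0,0,-0.45],[0,0,0]]]' --gripper 0.55

```text
time: 37.02
ee_pos: [617.9, -188.6, 251.5]
tcp_rot: [0.001, 1.0, -0.031, 0.003]
ft_force: [0.6, 0.1, -0.5]
finger_gap: 46.8
finger_force: 0.0
```

```bash
python3 - <<'E'
from h import *
import pickle
p,R=pose();print(p,ctrl.get_obs()["finger_gap"])
c=cal("wrist");pickle.dump(c,open("w7.pkl","wb"));w=ctrl.get_image("wrist");tp=ctrl.get_image("top");s=ctrl.get_image("side")
for n,i in(("w7",w),("top7",tp),("side7",s)): cv2.imwrite(f"pics/{n}.png",i)
r=lambda im:cv2.resize(im,(400,300),interpolation=cv2.INTER_AREA)
cv2.imwrite("pics/c7.png",np.vstack([cv2.resize(w[0:300,0:640],(640,300)),np.hstack([cv2.resize(s[140:290,220:380],(320,300)),cv2.resize(s[290:410,170:298],(320,300))])]))
print([proj(c,q).round(0).tolist() for q in ([623,-107.5,73],[617,-188.4,73],[613,-269,102])])
E
```

```text
[ 617.87291284 -188.64122828  251.45635762] 46.82281339800102
[[209.0, 224.0], [316.0, 225.0], [432.0, 232.0]]
```

View pics/c7.png

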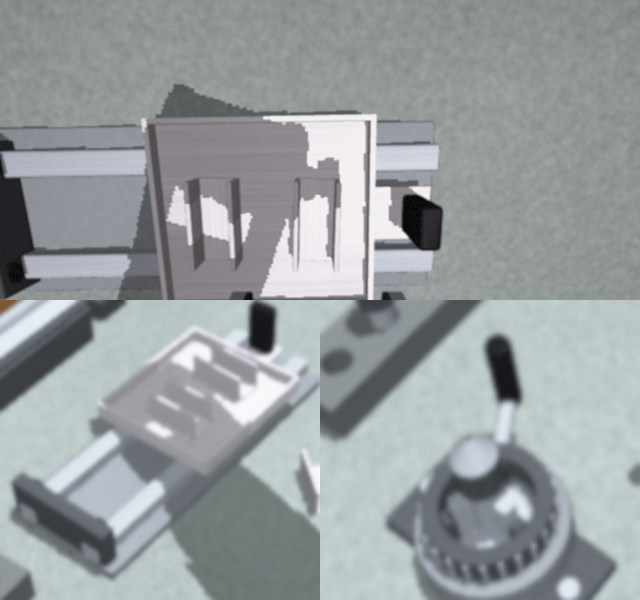

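>>> drive_tool --rows '[[[0.001,0.1,0],[0,0,0]],[[0.001,0.201,0],[0,0,0]],[[0.001,0.201,0.1],[0,0,0]],[[0.001,0.201,0.22],[0,0,0]],[[0.001,0.201,0.32],[0,0,0]],[[0.001,0.201,0.38],[0,0,0]],[[0.001,0.201,0.424],[0,0,0]],[[0.001,0.201,0.424],[0,0,0]]]' --gripper 0.42

```text
time: 38.17
ee_pos: [611.9, -268.3, 76.6]
tcp_rot: [-0.001, 1.0, -0.031, -0.001]
ft_force: [-0.7, -1.0, 1.2]
finger_gap: 36.0
finger_force: 0.0
```

>>> drive_tool --rows '[[[0,-0.01,0],[0,0,0]],[[0,-0.02,0],[0,0,0]],[[0,-0.04,0],[0,0,0]],[[0,-0.06,0],[0,0,0]],[[0,-0.08,0],[0,0,0]],[[0,-0.1,0],[0,0,0]],[[0,-0.12,0],[0,0,0]],[[0,-0.14,0],[0,0,0]],[[0,-0.16,0],[0,0,0]],[[0,-0.17,0],[0,0,0]]]' --gripper 0.28

```text
time: 39.42
ee_pos: [616.6, -200.1, 78.1]
tcp_rot: [-0.0, 1.0, -0.03, -0.0]
ft_force: [-1.5, -2.8, 1.5]
finger_gap: 23.7
finger_force: 1.4
```

>>> drive_tool --rows '[[[0,-0.01,0],[0,0,0]],[[0,-0.02,0],[0,0,0]],[[0,-0.03,0],[0,0,0]],[[0,-0.04,0],[0,0,0]],[[0,-0.05,0],[0,0,0]],[[0,-0.06,0],[0,0,0]],[[0,-0.07,0],[0,0,0]],[[0,-0.07,0],[0,0,0]]]'

```text
time: 40.42
ee_pos: [618.7, -172.3, 78.4]
tcp_rot: [-0.0, 1.0, -0.03, 0.0]
ft_force: [0.6, 0.5, -0.5]
finger_gap: 23.5
finger_force: 0.0
```

```bash
python3 - <<'E'
from h import *
# stop face vs tray left edge in w7 at their heights, along slide direction
import pickle
c=pickle.load(open("w7.pkl","rb"))
print(ray(c,147,118,54),ray(c,24,200,60),pose()[0])
E
```

```text
[703.35496768 -65.56569444  54.        ] [648.03851955  38.0504879   60.        ] [ 618.72287719 -172.26017767   78.44446311]
```

>>> drive_tool --rows '[[[0,-0.005,0],[0,0,0]],[[0,-0.01,0],[0,0,0]],[[0,-0.015,0],[0,0,0]],[[0,-0.015,0],[0,0,0]]]'

```text
time: 40.92
ee_pos: [618.8, -166.6, 78.4]
tcp_rot: [-0.0, 1.0, -0.031, 0.0]
ft_force: [1.1, 0.3, 0.3]
finger_gap: 23.9
finger_force: 0.3
```

>>> drive_tool --rows '[[[0,-0.005,0],[0,0,0]],[[0,-0.01,0],[0,0,0]],[[0,-0.015,0],[0,0,0]],[[0,-0.015,0],[0,0,0]]]'

```text
time: 41.42
ee_pos: [619.1, -160.5, 78.2]
tcp_rot: [-0.0, 1.0, -0.031, -0.0]
ft_force: [-0.1, -0.0, -0.0]
finger_gap: 24.1
finger_force: 0.2
```

>>> drive_tool --rows '[[[0,-0.005,0],[0,0,0]],[[0,-0.01,0],[0,0,0]],[[0,-0.015,0],[0,0,0]],[[0,-0.02,0],[0,0,0]]]'

```text
time: 41.92
ee_pos: [619.5, -152.7, 78.2]
tcp_rot: [-0.0, 1.0, -0.031, -0.0]
ft_force: [-2.0, -2.0, 0.7]
finger_gap: 24.0
finger_force: 1.3
```

>>> drive_tool --rows '[[[0,-0.005,0],[0,0,0]],[[0,-0.01,0],[0,0,0]],[[0,-0.013,0],[0,0,0]]]'

```text
time: 42.3
ee_pos: [619.9, -147.5, 78.2]
tcp_rot: [-0.0, 1.0, -0.031, -0.0]
ft_force: [-2.1, -3.3, -0.6]
finger_gap: 24.2
finger_force: 1.3
```

```bash
python3 - <<'E'
from h import *
c=cal("wrist"); w=ctrl.get_image("wrist");cv2.imwrite("pics/w8.png",w);p,_=pose();print(p)
t=ctrl.get_image("top");cv2.imwrite("pics/top8.png",t);s=ctrl.get_image("side");cv2.imwrite("pics/side8.png",s)
g0=cv2.imread("pics/top7.png",0);g=cv2.cvtColor(t,cv2.COLOR_BGR2GRAY)
for r in(175,200,213): print(r,' '.join(str(v) for v in g0[r,280:360:2])); print('   ',' '.join(str(v) for v in g[r,280:360:2]))
E
```

```text
[ 619.94546193 -147.35421759   78.1782329 ]
175 113 76 69 70 71 69 101 146 146 146 146 146 145 144 144 144 144 144 144 144 144 143 143 143 143 143 143 144 143 143 87 94 102 102 101 100 100 99 99 99
    112 76 69 71 72 69 100 144 153 151 168 168 167 166 165 154 165 165 166 165 165 167 166 167 168 168 169 169 103 102 101 102 102 102 102 100 100 100 100 100
200 76 70 70 72 65 114 116 115 115 115 116 116 114 115 115 114 115 115 115 114 112 113 113 113 71 70 69 69 69 69 76 102 100 101 101 101 101 102 105 164
    77 70 72 73 67 113 113 150 142 168 170 171 170 97 107 178 180 178 177 109 169 175 176 104 105 104 104 104 105 101 106 104 105 104 104 39 46 48 50 52
213 74 43 44 43 46 114 114 105 106 96 89 90 83 84 74 76 77 82 94 110 117 128 79 81 82 84 85 86 87 86 107 100 101 101 102 101 102 102 102 103
    74 45 45 44 49 113 72 171 167 168 168 168 170 169 171 173 174 175 176 176 105 104 105 105 104 104 104 104 104 104 104 104 52 45 47 50 53 56 58 59
```

>>> drive_tool --rows '[[[0,-0.004,0],[0,0,0]],[[0,-0.008,0],[0,0,0]],[[0,-0.01,0],[0,0,0]],[[0,-0.01,0],[0,0,0]]]'

```text
time: 42.95
ee_pos: [620.3, -143.5, 78.3]
tcp_rot: [-0.0, 1.0, -0.031, 0.0]
ft_force: [-0.2, -1.2, -0.2]
finger_gap: 23.9
finger_force: 0.6
```

>>> drive_tool --rows '[[[0,-0.004,0],[0,0,0]],[[0,-0.007,0],[0,0,0]],[[0,-0.007,0],[0,0,0]]]'

```text
time: 43.32
ee_pos: [620.4, -140.7, 78.3]
tcp_rot: [-0.0, 1.0, -0.031, 0.0]
ft_force: [0.3, -0.9, -0.1]
finger_gap: 24.0
finger_force: 0.5
```

>>> drive_tool --rows '[[[0,-0.004,0],[0,0,0]],[[0,-0.008,0],[0,0,0]],[[0,-0.01,0],[0,0,0]],[[0,-0.01,0],[0,0,0]]]'

```text
time: 43.82
ee_pos: [620.6, -136.7, 78.3]
tcp_rot: [-0.0, 1.0, -0.031, -0.0]
ft_force: [-0.7, -0.8, -0.2]
finger_gap: 24.3
finger_force: 0.5
```

>>> drive_tool --rows '[[[0,-0.004,0],[0,0,0]],[[0,-0.008,0],[0,0,0]],[[0,-0.008,0],[0,0,0]]]'

```text
time: 44.2
ee_pos: [620.7, -134.9, 78.3]
tcp_rot: [0.001, 1.0, -0.031, 0.0]
ft_force: [-0.9, -11.9, -2.2]
finger_gap: 23.8
finger_force: 5.6
```

>>> drive_tool --rows '[[[0,-0.002,0],[0,0,0]],[[0,-0.002,0],[0,0,0]],[[0,-0.002,0],[0,0,0]]]'

```text
time: 44.58
ee_pos: [620.7, -134.8, 78.3]
tcp_rot: [0.001, 1.0, -0.031, 0.0]
ft_force: [-1.4, -16.1, -2.0]
finger_gap: 24.0
finger_force: 8.1
```

>>> drive_tool --rows '[[[0,0.008,0],[0,0,0]],[[0,0.008,0],[0,0,0]],[[0,0.008,0],[0,0,0]],[[0,0.008,-0.08],[0,0,0]],[[0,0.008,-0.2],[0,0,0]],[[0,0.008,-0.4],[0,0,0]],[[-0.3,0.3,-0.5],[0,0,0]],[[-0.5,0.4,-0.5],[0,0,0]],[[-0.5,0.4,-0.5],[0,0,0]],[[-0.5,0.4,-0.5],[0,0,0]]]' --gripper 0.35

```text
time: 45.82
ee_pos: [419.3, -274.7, 276.7]
tcp_rot: [0.0, 1.0, -0.03, 0.0]
ft_force: [1.0, -0.6, 0.7]
finger_gap: 29.7
finger_force: 0.0
```

```bash
python3 - <<'E'
from h import *
s=ctrl.get_image("side");cv2.imwrite("pics/side9.png",s);t=ctrl.get_image("top");cv2.imwrite("pics/top9.png",t);print(ctrl.get_obs()["time"],pose()[0])
cv2.imwrite("pics/c9.png",np.vstack([np.hstack([cv2.resize(t[150:240,270:440],(400,300)),cv2.resize(s[140:290,210:410],(400,300))]),np.hstack([cv2.resize(s[290:410,170:330],(400,300)),cv2.resize(t[140:320,160:400],(400,300))])]))
g=cv2.cvtColor(t,cv2.COLOR_BGR2GRAY)
for r in(170,190,213): print(r,' '.join(str(v) for v in g[r,280:320:2]))
E
```

```text
45.925 [ 417.9406134  -276.51633607  277.89804293]
170 116 112 63 70 72 72 171 168 167 167 167 168 167 167 168 167 168 169 169 168
190 112 67 72 72 74 136 151 170 172 172 172 97 106 174 176 174 174 108 169 174
213 74 47 48 47 138 140 166 167 168 168 168 168 168 170 172 173 175 175 177 177
```

```bash
python3 - <<'E'
from h import *
a=cv2.imread("pics/top7.png",0);b=cv2.imread("pics/top8.png",0);d=cv2.imread("pics/top9.png",0)
T=b[165:225,296:340]; print(cv2.minMaxLoc(cv2.matchTemplate(d[150:240,275:360],T,cv2.TM_CCOEFF_NORMED)),"y expected 15, x<21")
s7=cv2.imread("pics/s7.png",0);s9=cv2.imread("pics/side9.png",0)
T=s7[340:375,215:255]; print(cv2.minMaxLoc(cv2.matchTemplate(s9[320:395,195:275],T,cv2.TM_CCOEFF_NORMED)),"expected (20,20)")
ctrl.close_job(); print(ctrl.get_obs()["time"])
E
```

```text
(-0.37352538108825684, 0.527298629283905, (9, 0), (16, 15)) y expected 15, x<21
(-0.30846160650253296, 0.8180675506591797, (21, 36), (21, 20)) expected (20,20)
the job is handed in; nothing more can be done
the job is handed in; nothing more can be done
```

I opened the chuck, clamped the countersink in it, set both U-channels legs up on the tray, and pushed the sled against the end stop until it pushed back with about 16 N. The job is handed in at about 46 s; no verdict came back, and after the final slide I only had weak numeric image checks, which showed nothing out of place.

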